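# Fit the spark-guard disk and screw on its retaining ring

## Task

Put the bench fume filter back together: lay the loose metal disk flat and fully home in the round mouth on top of the filter box and let go of it, then set the retaining ring over it and screw it on clockwise all the way, until it comes up snug against its stop with the disk clamped, and let go. Work gently, do not force anything, and leave the solder spool and the tape roll where they are.

Things in the scene. Friction and masses are not known exactly. Their poses are not given: they have to be found in the camera images.
- housing: Fixed grey box of a bench fume filter, 130 x 130 mm, 60 mm high; origin at the centre of its underside, z up. On its top, on its axis, stands an upright round aluminium neck with a coarse outside thread; the neck does not turn
- rim (a point): Centre of the neck's rim, 87 mm above the table: neck wall outer diameter 46 mm, bore 40 mm, 4 mm deep to the flat seat, which is sprung: it yields beyond 3 N, 6 N per mm. The thread reaches out to diameter 55 mm; its highest tops are 2 mm below the rim. Axes as housing
- seat (a point): Centre of the flat seat inside the neck's mouth, 83 mm above the table, where the disk belongs; axes as housing
- entry (a point): On the neck's axis, 79 mm up: height (within 1 mm) of the ring's pins when dropped into the 3 entry gaps (28 deg wide, 120 deg apart, open above). The gaps lie at 0, +-120 deg from this point's x axis, plus an unmeasured turn of the neck up to 0.4 rad either way: see or feel for them. Thread tops rise counterclockwise towards a gap, where pins then fall 8 to 10 mm. Pins on tops ride 1.5 to 9 mm above this point
- disk: Loose steel perforated disk, 38 mm diameter, 5.5 mm thick, about 60 g, with an upright flat pull tab in its middle: 22 mm along its x, 10 mm along its y, top 21.5 mm above the disk's underside. Origin: centre of the underside, z up. 1 mm clearance all round in the bore; seated, its origin is at seat and its top 1.5 mm above the rim until the ring presses it down 1 mm
- ring: Loose grey retaining ring, about 90 g, 21.5 mm high, 62 mm outer diameter, skirt bore 57 mm, with two flat grip pads 32 mm wide on its +y and -y sides, 64 mm across. Origin: centre of the underside, z up. Screwed home on the disk, its origin is 13 mm below seat
- pins (a point): On the ring's axis, 4 mm above its underside, height of the axes of its three inward pins (5 mm diameter, tips at radius 24 mm): one on the ring's +x axis, under a small dark dimple, the others 120 deg either side. From the gaps the ring screws clockwise (from above) 1.3 to 1.7 rad to a hard stop, sinking 7.5 mm per 120 deg and clamping the disk over the last 0.25 rad; 0.4 N m on the stop is snug
- flange (a point): Centre of the ring's top face, 21.5 mm above its underside. The flange is 4 mm thick; its 30 mm hole passes over the disk's tab; axes as ring
- spool: Bystander: metal solder spool, 54 mm diameter, 50 mm high, standing; origin centre of its underside. Leave it
- tape: Bystander: roll of tape lying flat, 84 mm diameter, 18 mm high; origin centre of its underside. Leave it
Mind the look-alikes: they are no part of the job. There is more than one size of the disk; the one meant has the size given above.

How it is judged:
By the outcome, as a careful person would: the job done as asked, in the order asked, and still so for the second after the job is handed in, with the robot touching nothing.
It also fails if it takes over 72 s, if anything falls off the work surface, if the arm or the gripper's body presses on something with over 40 N, if the wrist force passes 120 N, or if a joint passes its speed limit or range.

## Robot

A 7-joint arm with a two-finger parallel gripper is mounted at the origin on the work surface. World frame = base frame: x ahead of the robot, y to its left, z up, the work surface at z = 0. Lengths are in m, angles in rad, forces in N, time in s.
With the tool pointing down it reaches from about 0.4 to 0.875 m from the base axis. Payload 19.3 kg.
Tool frame: the origin (TCP) lies between the finger pads; the fingertips stand 17 mm ahead of it and the grasp point (between the pads) lies 2 mm behind it (bot.tips_ahead is the z of the fingertips in the tool frame, in m); z points along the fingers, y is the direction in which the jaws open and shut (so a half turn about z gives the same grasp; the last joint's range is limited). The gripper opens to 85 mm and grips with 20 to 120 N. Pads are 22 mm wide; open, the fingers measure 114 mm over their backs; the gripper's body (76 mm by 85 mm) begins 54 mm behind the grasp point. The pads swing forward as they close: fully open they stand 13 mm farther back than shut.
Start: joints at [1.17, 0.521, -0.036, 1.599, 0.021, 1.021, -0.113], TCP at [0.203, -0.591, 0.221] pointing down, gripper open.
Joint ranges: [-2.91, 2.91], [-0.3, 2.13], [-1.5, 1.42], [0.17, 2.43], [-1.26, 4.41], [0.16, 1.93], [-2.52, 2.52]. Speed limits (rad/s): [1.89, 1.89, 2.39, 2.39, 3.01, 3.01, 3.01].

## Interface

Orientations are given as [roll, pitch, yaw] about the fixed x, y, z axes, in that order (R = Rz(yaw) Ry(pitch) Rx(roll)).
In Python, from workcell import telemetry, cams, job, bot gives the robot as it stands.
- The arm moves only by the tool arm_command, never from a script. Its argument "deltas" is a list of rows, each a list of 7 numbers: the opening, from -1 (shut) to 1 (fully open), so that 0 is half open, then the shift along the tool's x, y, z normalised to -1 to 1, where 1 is 150 mm, then the turn, a rotation vector about the tool's x, y, z normalised to -1 to 1, where 1 is 45 degrees. In form: [[hand, tx, ty, tz, rx, ry, rz], ...]. A call has 1 to 8 rows; each row is the pose to reach, as a shift and turn from the pose commanded when the call began, along the tool's axes at that moment; what a row does not reach only later rows make up. A row lasts 1/8 s, in which the tool goes at most 62.5 mm and 10.7 degrees, less where a joint would pass 70% of its speed; a pose out of reach is approached as far as the arm can. A call with a number of a shift or a turn outside -1 to 1 is refused whole. A call with a gripper value outside its range is refused whole. The fingers move at their own pace and stop on an object; "newtons" is the grip in N (left out, the last holds). Time passes only in rows, so rows that repeat a pose let the fingers close. It gives the time, the measured TCP pose, the force and the opening at its end, in the units of the state.
- telemetry.observe(): the state, without advancing time (a new reading comes with each control period).
- cams.grab_frame(name): name is "scene" or "top" or "wrist"; returns the picture (480x640x3 uint8, blue, green, red); there is no depth.
- cams.get_calibration(name): a dict with "fx", "fy", "cx", "cy" (pixels), "R" (3x3) and "t" (3): a world point X has camera coordinates R X + t. Camera axes: x right, y down, z forward; pixel columns grow to the right and rows downward; lengths in m; the calibration is good to about 2 mm. A picture is of the moment at which its call begins: read the wrist's pose just before it. get_calibration takes no time and is no camera call; for the wrist camera it gives the pose at the moment of the call.
- job.job_done(): hands the job in, once; it reports no verdict.
The state is a dict: "clock": time; "qpos": joint angles; "qd": joint speeds; "joint_efforts": joint torques, N m; "position": TCP position; "tool_rot": TCP orientation; "force": force on the tool from outside, world axes, zero at the start; "moment": the same for the moment, N m; "grip_width": finger opening in m.
Only numpy, scipy, OpenCV 4.12 (cv2) and the standard library are available. Lean on these libraries where they do the work, as an engineer would, in place of code of your own. Each camera call takes 0.05 s, during which the arm holds its last target.

## Working session

There is one attempt and no reset: what is moved stays moved. The work goes in short steps, Python scripts to look and compute and a tool call to move; the robot and the scene stay as the last step left them, time stands still between calls to the robot, and variables do not carry over. Pictures are saved under pics/ and viewed, and the job is handed in when it is done.

Besides the shell and the picture viewer there is one more tool, called after "Emit:" by a JSON object that holds its "fn" and its "kwargs", one argument or row to a line. arm_command: Moves the arm, as the interface text tells. Its arguments: {"type":"object","properties":{"deltas":{"type":"array","items":{"type":"array","items":{"type":"number"}}},"newtons":{"type":"number"}},"required":["deltas"]}

```bash
mkdir -p pics; ls
python3 - <<'E'
from workcell import telemetry, cams, job, bot
import cv2
print(telemetry.observe())
print(bot.tips_ahead)
for n in ["scene","top","wrist"]:
    c=cams.get_calibration(n); print(n,c)
    cv2.imwrite(f"pics/{n}0.png",cams.grab_frame(n))
E
```

```text
pics
{'clock': 0.0, 'qpos': array([ 1.1697702 ,  0.52202074, -0.03631675,  1.59997686,  0.0212081 ,
        1.02109394, -0.11282071]), 'qd': array([-0.00023312,  0.00258834, -0.00118199, -0.00125917, -0.00144403,
        0.00055847, -0.00034328]), 'joint_efforts': array([ 1.02421258e-03, -9.27103472e+01,  1.97928675e+00, -3.69930947e+01,
        1.76175381e-02,  8.13281484e-03,  4.65598521e-05]), 'position': array([ 0.20286434, -0.59080822,  0.22033282]), 'tool_rot': array([-3.14048268e+00,  9.08120671e-05,  3.30789918e-01]), 'force': array([ 0.55389183,  0.48270536, -0.47165136]), 'moment': array([-0.02093934,  0.01865836, -0.03279159]), 'grip_width': 0.08522796984440216}
0.017
scene {'fx': 466.21378233648124, 'fy': 466.21378233648124, 'cx': 313.19225537301804, 'cy': 241.00217497103756, 'R': array([[ 0.90119744,  0.43310949,  0.01610426],
       [ 0.29713789, -0.59036916, -0.75044875],
       [-0.31551902,  0.68108768, -0.66073241]]), 't': array([-0.50647744, -0.11600286,  0.94530025])}
top {'fx': 474.032357503647, 'fy': 474.032357503647, 'cx': 317.64258486011875, 'cy': 233.64826941177859, 'R': array([[-0.02003981, -0.9996938 ,  0.01451625],
       [-0.99718018,  0.01893498, -0.07261652],
       [ 0.07231942, -0.01593054, -0.99725429]]), 't': array([0.01132311, 0.56374172, 0.9718729 ])}
wrist {'fx': 368.84779634960665, 'fy': 368.84779634960665, 'cx': 323.967978621261, 'cy': 235.01201408898737, 'R': array([[ 0.32462797, -0.94584002, -0.00182659],
       [-0.90934322, -0.31263179,  0.27451096],
       [-0.2602145 , -0.08745294, -0.96158224]]), 't': array([-0.62322925, -0.03647064,  0.37857179])}
```

View pics/scene0.png

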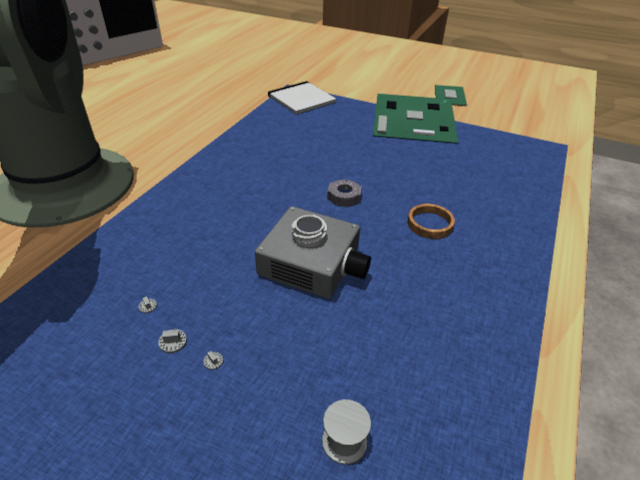

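View pics/top0.png

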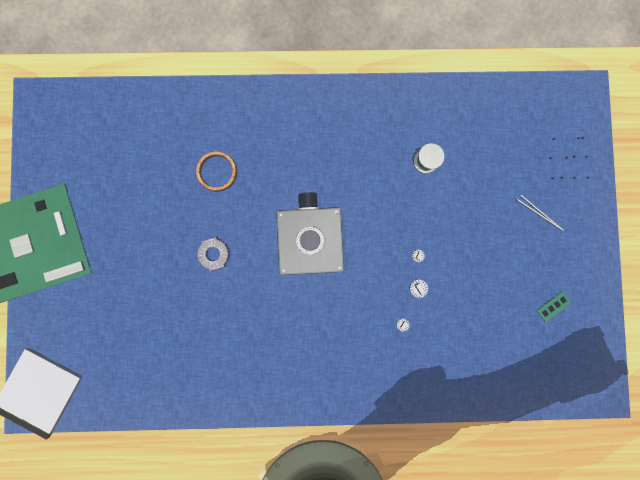

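View pics/wrist0.png

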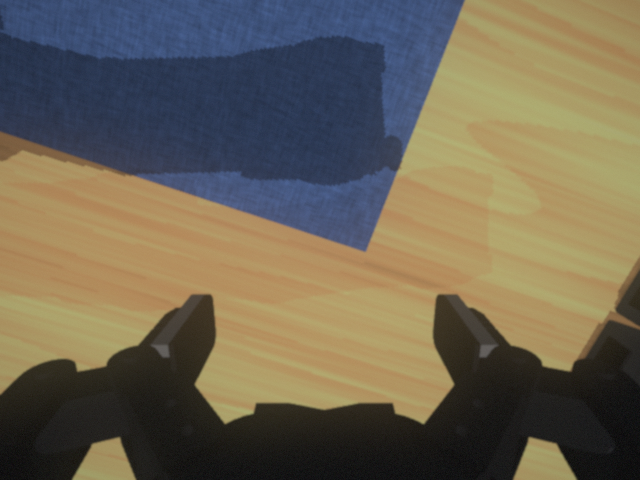

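```bash
cat > h.py <<'E'
import numpy as np, cv2
from workcell import telemetry, cams, job, bot
from scipy.spatial.transform import Rotation as Ro
def crop(img,x0,y0,x1,y1,s,name):
    c=cv2.resize(img[y0:y1,x0:x1],None,fx=s,fy=s,interpolation=cv2.INTER_CUBIC); cv2.imwrite(f"pics/{name}.png",c)
def back(c,u,v,z):
    R=np.array(c["R"]);t=np.array(c["t"])
    d=R.T@np.array([(u-c["cx"])/c["fx"],(v-c["cy"])/c["fy"],1]); o=-R.T@t
    return o+d*(z-o[2])/d[2]
def proj(c,X):
    p=np.array(c["R"])@np.array(X)+np.array(c["t"]); return np.array([c["fx"]*p[0]/p[2]+c["cx"],c["fy"]*p[1]/p[2]+c["cy"]])
E
python3 - <<'E'
from h import *
i=cv2.imread("pics/top0.png")
a=cv2.resize(i[240:340,380:450],None,fx=5.7,fy=5.7,interpolation=cv2.INTER_CUBIC)
b=cv2.resize(i[225:285,180:240],None,fx=6,fy=6,interpolation=cv2.INTER_CUBIC)
crop(i,380,240,450,340,6,"a"); crop(i,180,185,350,285,4,"b")
c=cams.get_calibration("top")
for n,u,v,z in [("disk",419,289,.003),("d2",418,256,.003),("d3",403,325,.003),("ring",212.5,253.5,.02),("neck",310,240,.087),("spool",430,157,.05),("tape",216,171,.018)]: print(n,back(c,u,v,z))
E
```

```text
disk [ 0.44347977 -0.21233232  0.003     ]
d2 [ 0.51334894 -0.21268482  0.003     ]
d3 [ 0.36883889 -0.17584939  0.003     ]
ring [0.52662547 0.21993967 0.02      ]
neck [0.54689296 0.01653508 0.087     ]
spool [ 0.71575364 -0.23405845  0.05      ]
tape [0.70075165 0.21228893 0.018     ]
```

View pics/a.png

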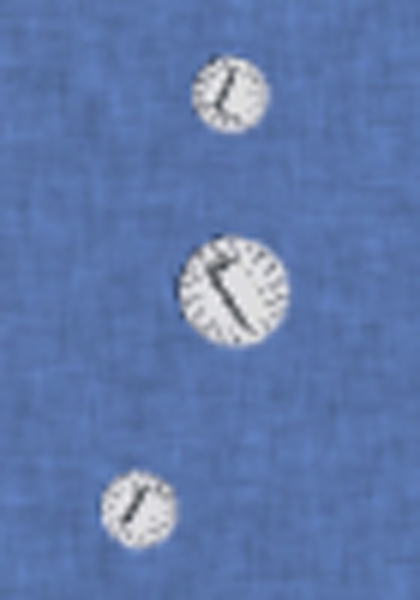

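View pics/b.png

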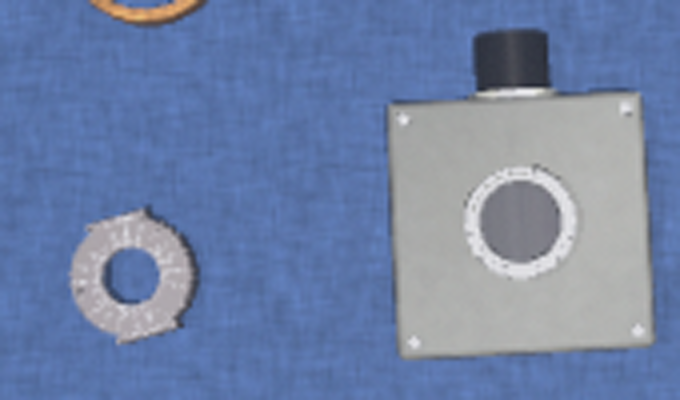

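```bash
cat >> h.py <<'E'
def T():
    s=telemetry.observe(); return s, np.array(s["position"]), Ro.from_euler("xyz",s["tool_rot"])
def go(p,yaw=None,rot=None):
    s,p0,R0=T()
    R1=rot if rot is not None else Ro.from_euler("xyz",[np.pi,0,yaw]) 
    d=R0.inv().apply(np.array(p)-p0)/.15
    r=(R0.inv()*R1).as_rotvec()/(np.pi/4)
    print("clk %.2f pos %s rpy %s"%(s["clock"],p0.round(4),np.round(s["tool_rot"],3)),"q",s["qpos"].round(2),"F",s["force"].round(1),"w %.4f"%s["grip_width"])
    print("delta",d.round(3),r.round(3))
def tlist():
    pass
E
python3 - <<'E'
from h import *
s,p,R=T()
c=cams.get_calibration("wrist")
C=-np.array(c["R"]).T@c["t"]
print("cam in tool",R.inv().apply(C-p),"axes in tool",(R.inv().as_matrix()@np.array(c["R"]).T).round(3))
for z in [-.05,-.02,0,.017,.05,.1,.15]: print(z,proj(c,p+R.apply([0,0,z])))
go([.4435,-.2123,.15],.55)
i=cv2.imread("pics/top0.png");c=cams.get_calibration("top")
P=[back(c,180+u/4-.4,185+v/4-.4,.06)[:2] for u,v in [(403,120),(627,107),(638,330),(413,342)]]
P=np.array(P);print(P,P.mean(0)); d=P[0]-P[3];print(np.arctan2(d[1],d[0])); d=P[1]-P[2];print(np.arctan2(d[1],d[0]))
for u,v in [(520,222)]: print(back(c,180+u/4-.4,185+v/4-.4,.087))
E
```

```text
cam in tool [ 0.06879528 -0.00092032 -0.15250828] axes in tool [[-0.    -0.962 -0.274]
 [ 1.     0.    -0.001]
 [ 0.001 -0.274  0.962]]
-0.05 [327.13485378 354.41210082]
-0.02 [326.56977903 310.11039428]
0 [326.30248266 289.15443225]
0.017 [326.11972599 274.82635898]
0.05 [325.84481345 253.27329084]
0.1 [325.55531705 230.57685186]
0.15 [325.35568668 214.92588467]
clk 0.15 pos [ 0.2029 -0.5909  0.2205] rpy [-3.141  0.     0.331] q [ 1.17  0.52 -0.04  1.6   0.02  1.02 -0.11] F [ 0.4  0.6 -0.2] w 0.0853
delta [ 2.337 -1.866  0.471] [-0.001 -0.    -0.279]
[[ 0.60085068  0.07525128]
 [ 0.60536751 -0.03769339]
 [ 0.49308267 -0.04062712]
 [ 0.48935893  0.07186383]] [0.54716495 0.01719865]
0.03037359938920216
0.026121650493315482
[0.54671262 0.01731854 0.087     ]
```

Emit:
{"fn": "arm_command", "kwargs": {
  "deltas": [
    [0,1,-0.8,0.1,0,0,-0.28],
    [0,1,-0.8,0.1,0,0,-0.28],
    [0,1,-0.8,0.1,0,0,-0.28],
    [0,1,-0.8,0.1,0,0,-0.28]
  ],
  "newtons": 30
}}

```text
clock: 0.65
position: [0.3083, -0.4254, 0.2058]
tool_rot: [-3.141, -0.001, 0.556]
force: [-0.4, -0.5, -0.1]
grip_width: 0.0431
```

```bash
python3 -c "
from h import *
go([.4435,-.2123,.13],.55)"
```

```text
clk 0.65 pos [ 0.3083 -0.4254  0.2058] rpy [-3.141e+00 -1.000e-03  5.560e-01] q [ 0.94  0.38 -0.14  1.87  0.07  0.89 -0.25] F [-0.4 -0.5 -0.1] w 0.0431
delta [ 1.515 -0.73   0.508] [-0.001 -0.001  0.008]
```

Emit:
{"fn": "arm_command", "kwargs": {
  "deltas": [
    [0,0.9,-0.43,0.25,0,0,0],
    [0,0.9,-0.43,0.25,0,0,0],
    [0,0.9,-0.43,0.25,0,0,0]
  ]
}}

```text
clock: 1.02
position: [0.3882, -0.301, 0.1678]
tool_rot: [-3.141, -0.0, 0.553]
force: [0.6, -0.8, 1.5]
grip_width: 0.0427
```

Emit:
{"fn": "arm_command", "kwargs": {
  "deltas": [
    [0,0.62,-0.3,0.26,0,0,0],
    [0,0.62,-0.3,0.26,0,0,0],
    [0,0.62,-0.3,0.26,0,0,0],
    [0,0.62,-0.3,0.26,0,0,0]
  ]
}}

```text
clock: 1.52
position: [0.4425, -0.2172, 0.1294]
tool_rot: [3.141, 0.001, 0.55]
force: [0.0, -0.4, 0.3]
grip_width: 0.0427
```

```bash
python3 -c "
from h import *
c=cams.get_calibration('wrist');cv2.imwrite('pics/w1.png',cams.grab_frame('wrist'))
go([.4435,-.2123,.13],.55);np.save('c1.npy',c,allow_pickle=True)"
```

```text
clk 1.57 pos [ 0.4424 -0.2176  0.1296] rpy [3.141 0.    0.549] q [ 0.48  0.45 -0.19  2.02  0.13  0.68 -0.81] F [-0.7 -0.2  0.8] w 0.0428
delta [ 0.025 -0.026 -0.003] [ 0.001  0.    -0.001]
```

View pics/w1.png

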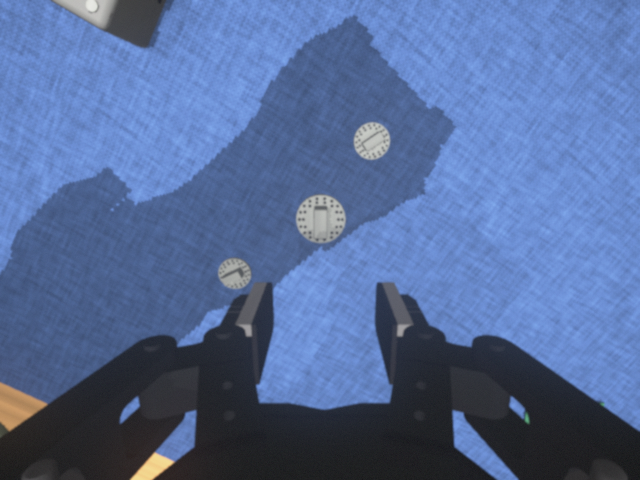

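```bash
python3 -c "
from h import *
i=cv2.imread('pics/w1.png');crop(i,280,180,360,260,7,'w1c')
c=np.load('c1.npy',allow_pickle=True).item()
print(back(c,320.5,218.5,.0055))
go([.4435,-.2123,.0255],.55)"
```

```text
[ 0.44324423 -0.21210857  0.0055    ]
clk 1.57 pos [ 0.4424 -0.2176  0.1296] rpy [3.141 0.    0.549] q [ 0.48  0.45 -0.19  2.02  0.13  0.68 -0.81] F [-0.7 -0.2  0.8] w 0.0428
delta [ 0.025 -0.027  0.694] [ 0.001  0.    -0.001]
```

View pics/w1c.png

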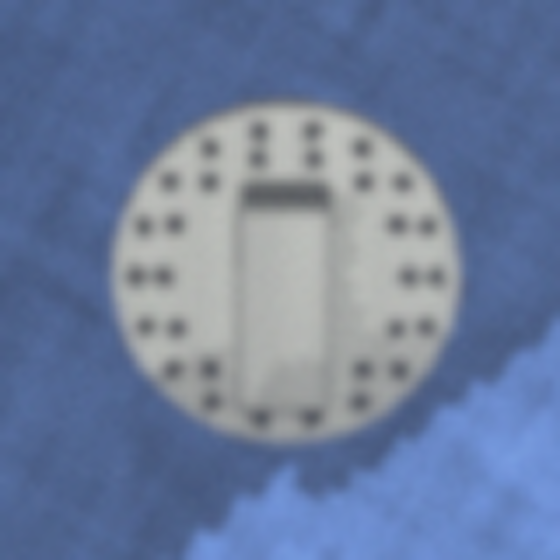

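Emit:
{"fn": "arm_command", "kwargs": {
  "deltas": [
    [0,0.03,-0.03,0.5,0,0,0],
    [0,0.03,-0.03,0.65,0,0,0],
    [0,0.03,-0.03,0.69,0,0,0],
    [0,0.03,-0.03,0.69,0,0,0],
    [0,0.03,-0.03,0.69,0,0,0]
  ]
}}

```text
clock: 2.2
position: [0.445, -0.2109, 0.0273]
tool_rot: [3.14, -0.001, 0.55]
force: [-0.2, 0.2, -0.2]
grip_width: 0.0428
```

```bash
python3 -c "
from h import *
cv2.imwrite('pics/w2.png',cams.grab_frame('wrist'))
go([.4432,-.2121,.0255],.55)"
```

```text
clk 2.25 pos [ 0.445  -0.2107  0.0273] rpy [ 3.14e+00 -1.00e-03  5.50e-01] q [ 0.43  0.63 -0.14  2.07  0.2   0.45 -0.88] F [0.6 0.3 0.5] w 0.0427
delta [-0.015  0.001  0.012] [ 0.002 -0.002  0.   ]
```

View pics/w2.png

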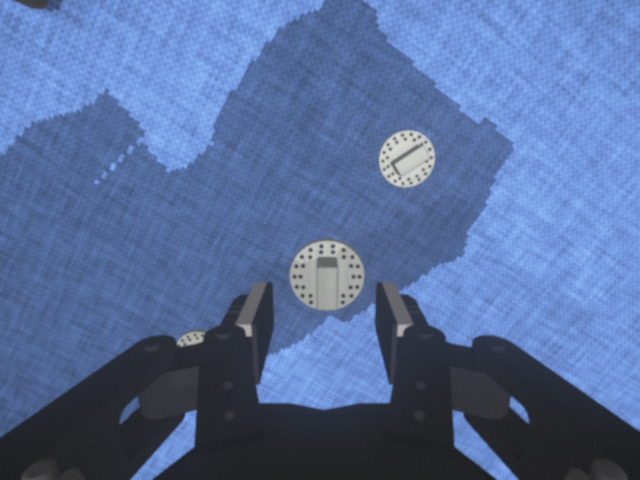

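Emit:
{"fn": "arm_command", "kwargs": {
  "deltas": [
    [-1,-0.015,0,0.01,0,0,0],
    [-1,-0.015,0,0.01,0,0,0],
    [-1,-0.015,0,0.01,0,0,0],
    [-1,-0.015,0,0.01,0,0,0],
    [-1,-0.015,0,0.01,0,0,0]
  ],
  "newtons": 30
}}

```text
clock: 2.88
position: [0.4424, -0.2112, 0.0244]
tool_rot: [-3.141, 0.0, 0.551]
force: [0.9, -0.3, -0.6]
grip_width: 0.0002
```

Emit:
{"fn": "arm_command", "kwargs": {
  "deltas": [
    [-1,0,0,0,0,0,0],
    [-1,0,0,-0.1,0,0,0],
    [-1,0,0,-0.4,0,0,0],
    [-1,0,0,-0.8,0,0,0],
    [-1,0,0,-0.95,0,0,0],
    [-1,0,0,-0.95,0,0,0]
  ]
}}

```text
clock: 3.62
position: [0.4432, -0.2117, 0.1694]
tool_rot: [3.138, -0.002, 0.55]
force: [-0.9, 0.1, -1.2]
grip_width: 0.0004
```

```bash
python3 -c "
from h import *
c=cams.get_calibration('wrist');cv2.imwrite('pics/w3.png',cams.grab_frame('wrist'))
go([.547,.0172,.17],.55)
go([.50,-.06,.21],.55)"
```

```text
clk 3.67 pos [ 0.4426 -0.2114  0.168 ] rpy [ 3.14e+00 -1.00e-03  5.51e-01] q [ 0.49  0.39 -0.21  1.99  0.11  0.77 -0.81] F [-0.2  0.1 -0.5] w -0.0001
delta [ 1.391 -0.935 -0.013] [ 0.002 -0.001  0.001]
clk 3.67 pos [ 0.4426 -0.2114  0.168 ] rpy [ 3.14e+00 -1.00e-03  5.51e-01] q [ 0.49  0.39 -0.21  1.99  0.11  0.77 -0.81] F [-0.2  0.1 -0.5] w -0.0001
delta [ 0.854 -0.66  -0.28 ] [ 0.002 -0.001  0.001]
```

View pics/w3.png

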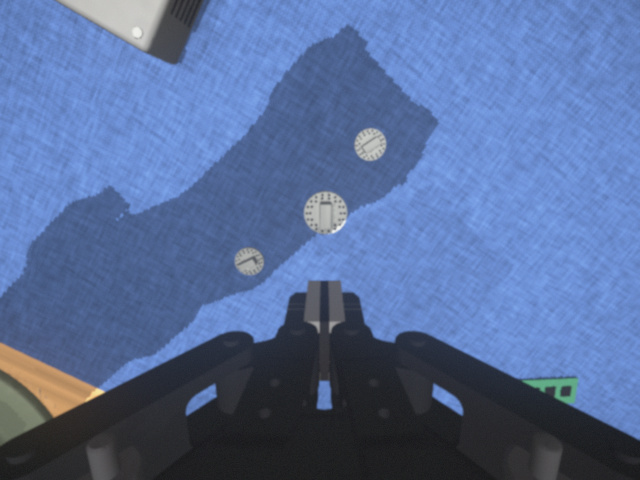

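```bash
python3 -c "
from h import *
i=cv2.imread('pics/w2.png');crop(i,270,220,400,330,6,'w2c')
i=cv2.imread('pics/w3.png');crop(i,280,170,370,250,7,'w3c')
"
```

```text
(no output)
```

View pics/w2c.png

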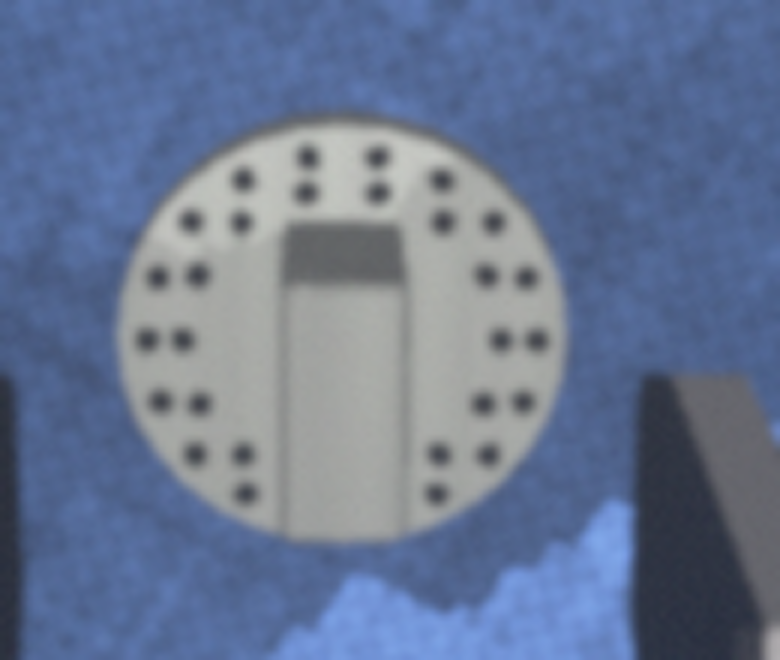

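View pics/w3c.png

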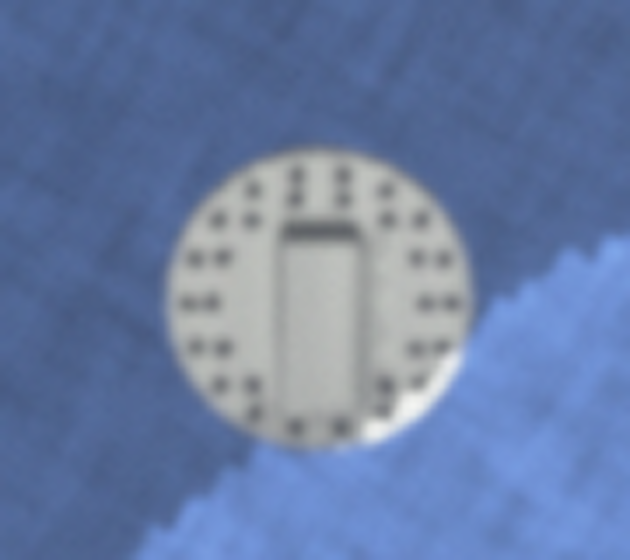

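```bash
python3 -c "
from workcell import bot
import workcell
print([ (k,getattr(bot,k)) for k in dir(bot) if k[0]!='_'])"
```

```text
[('IKError', <class 'workcell.IKError'>), ('tips_ahead', 0.017)]
```

```bash
python3 -c "
from h import *
i=cams.grab_frame('scene');c=cams.get_calibration('scene')
s,p,R=T()
for z in [-.05,-.015,0,.017]:
  q=proj(c,p+R.apply([0,0,z]));print(z,q); cv2.circle(i,tuple(int(round(x)) for x in q),1,(0,0,255),-1)
q=q.astype(int);crop(i,q[0]-80,q[1]-100,q[0]+80,q[1]+60,4,'s1')
"
```

```text
-0.05 [136.95968845 220.50629178]
-0.015 [144.00007227 243.99724522]
0 [146.83667796 253.46186731]
0.017 [149.93073724 263.78550937]
```

View pics/s1.png

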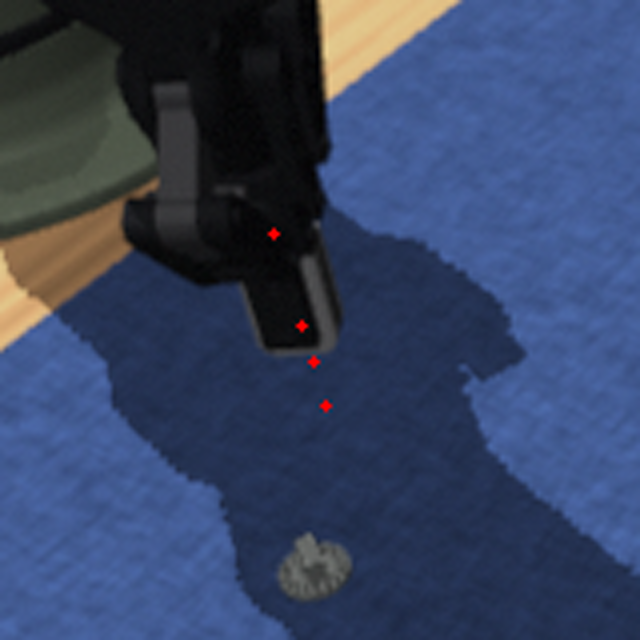

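Emit:
{"fn": "arm_command", "kwargs": {
  "deltas": [
    [-1,-0.5,0,0.6,0,0,0],
    [-1,-0.5,0,0.9,0,0,0],
    [-1,-0.5,0,1,0,0,0],
    [-1,-0.5,0,1,0,0,0]
  ]
}}

```text
clock: 4.22
position: [0.3759, -0.2494, 0.0143]
tool_rot: [-3.136, 0.004, 0.55]
force: [0.0, 0.4, 1.1]
grip_width: -0.0002
```

Emit:
{"fn": "arm_command", "kwargs": {
  "deltas": [
    [-1,0,0,0.03,0,0,0],
    [-1,0,0,0.05,0,0,0],
    [-1,0,0,0.05,0,0,0],
    [-1,0,0,0.05,0,0,0]
  ]
}}

```text
clock: 4.72
position: [0.3789, -0.2506, 0.01]
tool_rot: [3.141, -0.0, 0.551]
force: [-0.1, 0.5, -0.1]
grip_width: -0.0001
```

```bash
python3 -c "
from h import *
i=cams.grab_frame('scene');c=cams.get_calibration('scene')
s,p,R=T();go(p,.55)
for z in [-.015,0,.017]:
  q=proj(c,p+R.apply([0,0,z]));print(z,q); cv2.circle(i,tuple(int(round(x)) for x in q),1,(0,0,255),-1)
q=q.astype(int);crop(i,q[0]-80,q[1]-100,q[0]+80,q[1]+60,4,'s2')
"
```

```text
clk 4.78 pos [ 0.3789 -0.2506  0.0099] rpy [ 3.141 -0.     0.551] q [ 0.55  0.63 -0.12  2.17  0.22  0.34 -0.78] F [ 0.3  0.3 -0.3] w -0.0000
delta [0. 0. 0.] [ 0.001 -0.001  0.001]
-0.015 [113.75358445 332.8735716 ]
0 [116.6309879  339.56746736]
0.017 [119.78761885 346.91094869]
```

View pics/s2.png

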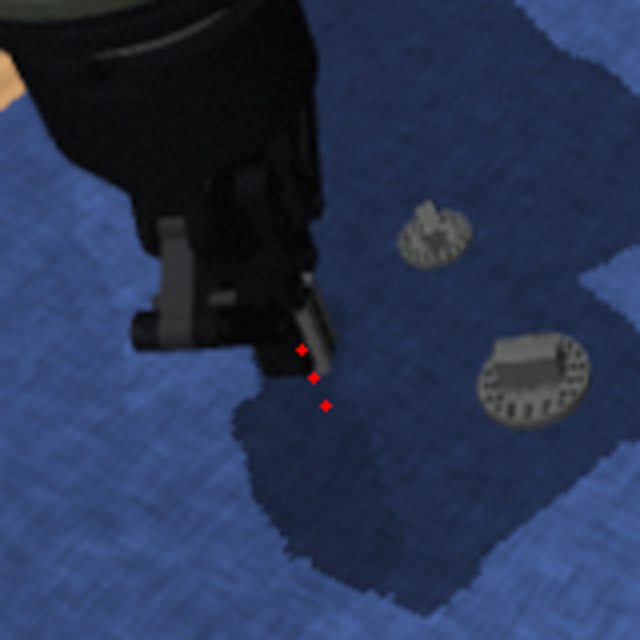

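Emit:
{"fn": "arm_command", "kwargs": {
  "deltas": [
    [-1,0,0,0.015,0,0,0],
    [-1,0,0,0.03,0,0,0],
    [-1,0,0,0.045,0,0,0],
    [-1,0,0,0.05,0,0,0]
  ]
}}

```text
clock: 5.28
position: [0.3784, -0.2505, 0.0017]
tool_rot: [-3.141, 0.0, 0.551]
force: [-0.6, 0.3, 0.3]
grip_width: 0.0002
```

Emit:
{"fn": "arm_command", "kwargs": {
  "deltas": [
    [-1,0,0,0.015,0,0,0],
    [-1,0,0,0.03,0,0,0]
  ]
}}

```text
clock: 5.52
position: [0.3785, -0.2506, -0.0027]
tool_rot: [3.142, -0.0, 0.551]
force: [-0.0, -0.2, -0.2]
grip_width: 0.0003
```

Emit:
{"fn": "arm_command", "kwargs": {
  "deltas": [
    [-1,0,0,0.012,0,0,0],
    [-1,0,0,0.02,0,0,0]
  ]
}}

```text
clock: 5.78
position: [0.3785, -0.2505, -0.0057]
tool_rot: [-3.141, 0.0, 0.551]
force: [0.4, 0.6, 1.0]
grip_width: -0.0001
```

Emit:
{"fn": "arm_command", "kwargs": {
  "deltas": [
    [-1,0,0,0.012,0,0,0],
    [-1,0,0,0.02,0,0,0]
  ]
}}

```text
clock: 6.02
position: [0.3785, -0.2505, -0.0087]
tool_rot: [-3.142, -0.0, 0.551]
force: [-0.0, 0.1, 0.1]
grip_width: -0.0001
```

Emit:
{"fn": "arm_command", "kwargs": {
  "deltas": [
    [-1,0,0,0.01,0,0,0],
    [-1,0,0,0.014,0,0,0]
  ]
}}

```text
clock: 6.28
position: [0.3786, -0.2506, -0.0104]
tool_rot: [3.141, 0.0, 0.551]
force: [-3.1, 2.8, 25.8]
grip_width: 0.0
```

Emit:
{"fn": "arm_command", "kwargs": {
  "deltas": [
    [-1,0,0,0.01,0,0,0],
    [-1,0,0,0.014,0,0,0]
  ]
}}

```text
clock: 6.52
position: [0.3786, -0.2507, -0.0108]
tool_rot: [3.14, 0.0, 0.551]
force: [-13.9, 11.1, 90.3]
grip_width: -0.0002
```

```bash
python3 -c "
from h import *
i=cams.grab_frame('scene');c=cams.get_calibration('scene')
s,p,R=T();go(p,.55)
q=proj(c,p).astype(int);crop(i,q[0]-60,q[1]-80,q[0]+60,q[1]+30,5,'s3')
cv2.imwrite('pics/w4.png',cams.grab_frame('wrist'))
"
```

```text
clk 6.58 pos [ 0.3786 -0.2507 -0.0107] rpy [ 3.14  -0.     0.551] q [ 0.53  0.68 -0.1   2.18  0.23  0.29 -0.79] F [-12.2  10.1  78.8] w -0.0001
delta [0. 0. 0.] [ 0.002 -0.     0.001]
```

View pics/s3.png

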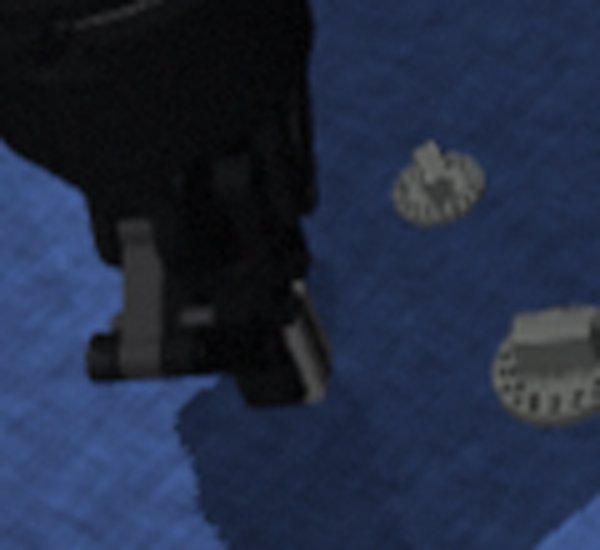

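View pics/w4.png

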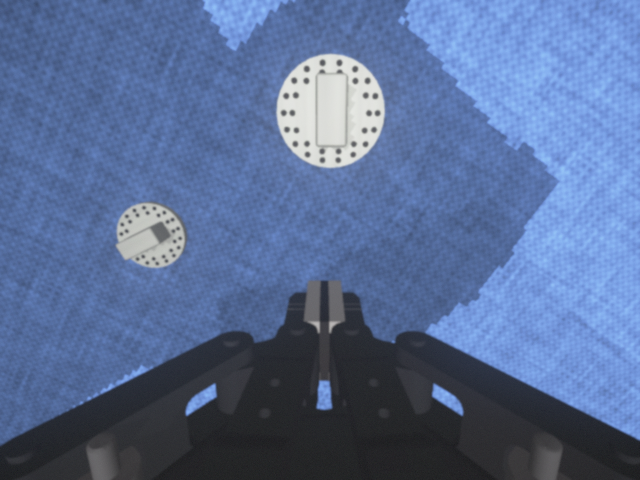

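Emit:
{"fn": "arm_command", "kwargs": {
  "deltas": [
    [0,0,0,-0.05,0,0,0],
    [0,0,0,-0.35,0,0,0],
    [0,0,0,-0.4,0,0,0],
    [0,0,0,-0.4,0,0,0]
  ]
}}

```text
clock: 7.12
position: [0.3787, -0.2507, 0.0474]
tool_rot: [3.141, -0.001, 0.55]
force: [-0.6, -0.2, -1.2]
grip_width: 0.0422
```

```bash
python3 -c "
from h import *
c=cams.get_calibration('wrist');cv2.imwrite('pics/w5.png',cams.grab_frame('wrist'))
np.save('c5.npy',c,allow_pickle=True)
go([.4432,-.2121,.05],.55);go([.4432,-.2121,-.002],.55)
"
```

```text
clk 7.17 pos [ 0.3784 -0.2505  0.0468] rpy [-3.141  0.     0.55 ] q [ 0.58  0.56 -0.16  2.16  0.2   0.43 -0.76] F [ 0.3 -0.6 -0.5] w 0.0427
delta [ 0.502  0.008 -0.021] [-0.     0.     0.001]
clk 7.17 pos [ 0.3784 -0.2505  0.0468] rpy [-3.141  0.     0.55 ] q [ 0.58  0.56 -0.16  2.16  0.2   0.43 -0.76] F [ 0.3 -0.6 -0.5] w 0.0427
delta [0.502 0.008 0.325] [-0.     0.     0.001]
```

View pics/w5.png

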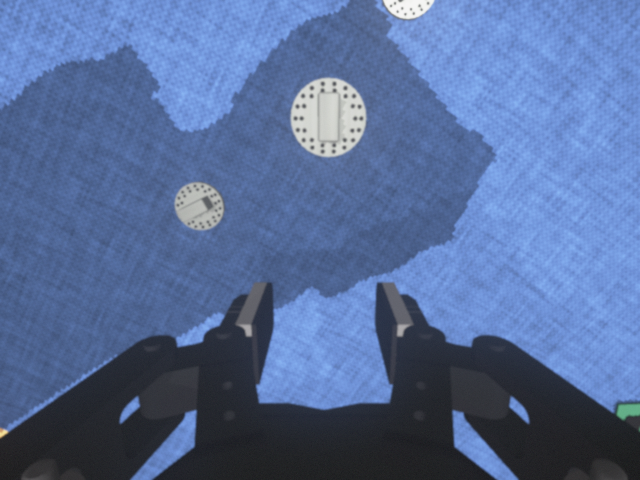

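Emit:
{"fn": "arm_command", "kwargs": {
  "deltas": [
    [0,0.5,0.008,0,0,0,0],
    [0,0.5,0.008,0,0,0,0],
    [0,0.5,0.008,0.15,0,0,0],
    [0,0.5,0.008,0.27,0,0,0],
    [0,0.5,0.008,0.32,0,0,0],
    [0,0.5,0.008,0.325,0,0,0],
    [0,0.5,0.008,0.325,0,0,0]
  ]
}}

```text
clock: 8.05
position: [0.4432, -0.2124, -0.0013]
tool_rot: [3.141, -0.0, 0.551]
force: [0.7, 0.2, 0.3]
grip_width: 0.0433
```

Emit:
{"fn": "arm_command", "kwargs": {
  "deltas": [
    [-1,0,0,0,0,0,0],
    [-1,0,0,0,0,0,0],
    [-1,0,0,0,0,0,0],
    [-1,0,0,0,0,0,0]
  ],
  "newtons": 30
}}

```text
clock: 8.55
position: [0.4433, -0.2124, -0.0011]
tool_rot: [3.141, -0.0, 0.551]
force: [-1.7, 0.7, 7.0]
grip_width: 0.0088
```

Emit:
{"fn": "arm_command", "kwargs": {
  "deltas": [
    [-1,0,0,-0.01,0,0,0],
    [-1,0,0,-0.03,0,0,0],
    [-1,0,0,-0.3,0,0,0],
    [-1,0,0,-0.7,0,0,0],
    [-1,0,0,-0.9,0,0,0],
    [-1,0,0,-1,0,0,0],
    [-1,0,0,-1,0,0,0]
  ]
}}

```text
clock: 9.43
position: [0.4432, -0.2124, 0.1486]
tool_rot: [3.141, -0.0, 0.551]
force: [-0.7, 0.4, -0.5]
grip_width: 0.0088
```

```bash
python3 -c "
from h import *
c=cams.get_calibration('wrist');cv2.imwrite('pics/w6.png',cams.grab_frame('wrist'))
np.save('c6.npy',c,allow_pickle=True)
go([.547,.0172,.17],.55)
"
```

```text
clk 9.47 pos [ 0.4428 -0.2122  0.1477] rpy [-3.141  0.     0.551] q [ 0.48  0.42 -0.2   2.01  0.12  0.72 -0.81] F [-0.2 -0.2 -1.3] w 0.0091
delta [ 1.392 -0.94  -0.149] [-0.001  0.001  0.001]
```

View pics/w6.png

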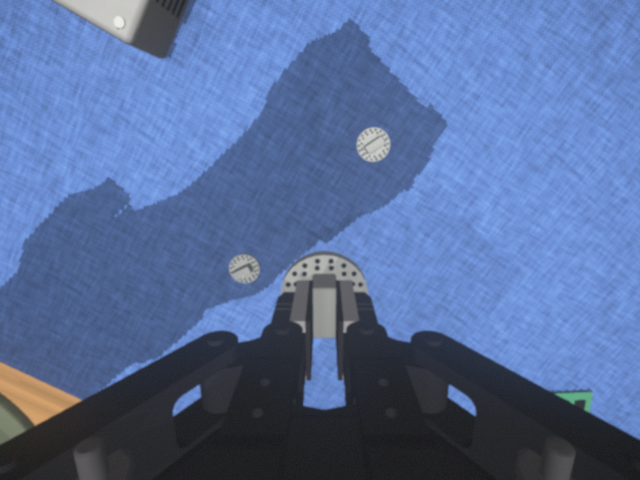

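Emit:
{"fn": "arm_command", "kwargs": {
  "deltas": [
    [-1,0.2,-0.13,-0.3,0,0,0],
    [-1,0.7,-0.47,-0.35,0,0,0],
    [-1,0.7,-0.47,-0.35,0,0,0],
    [-1,0.9,-0.6,-0.35,0,0,0],
    [-1,0.9,-0.6,-0.35,0,0,0]
  ]
}}

```text
clock: 10.1
position: [0.5112, -0.0623, 0.1992]
tool_rot: [-3.139, 0.001, 0.555]
force: [-0.7, -0.2, -1.3]
grip_width: 0.0089
```

Emit:
{"fn": "arm_command", "kwargs": {
  "deltas": [
    [-1,0.3,-0.2,0,0,0,0],
    [-1,0.49,-0.34,0,0,0,0],
    [-1,0.49,-0.34,0,0,0,0],
    [-1,0.49,-0.34,0,0,0,0]
  ]
}}

```text
clock: 10.6
position: [0.5463, 0.0157, 0.1999]
tool_rot: [-3.141, 0.002, 0.55]
force: [0.3, -0.0, 0.3]
grip_width: 0.0089
```

```bash
python3 -c "
from h import *
c=cams.get_calibration('wrist');i=cams.grab_frame('wrist');cv2.imwrite('pics/w7.png',i)
np.save('c7.npy',c,allow_pickle=True)
go([.547,.0172,.11],.55)
q=proj(c,[.547,.0172,.087]);print(q);q=q.astype(int)
crop(i,q[0]-80,q[1]-70,q[0]+80,q[1]+70,5,'w7c')
"
```

```text
clk 10.65 pos [0.5464 0.0154 0.2002] rpy [-3.141e+00  2.000e-03  5.490e-01] q [ 0.06  0.43 -0.27  1.82  0.14  0.91 -1.29] F [ 0.5 -0.6 -1. ] w 0.0094
delta [ 0.011 -0.008  0.601] [-0.     0.002 -0.001]
[324.57527848 224.21948598]
```

View pics/w7.png

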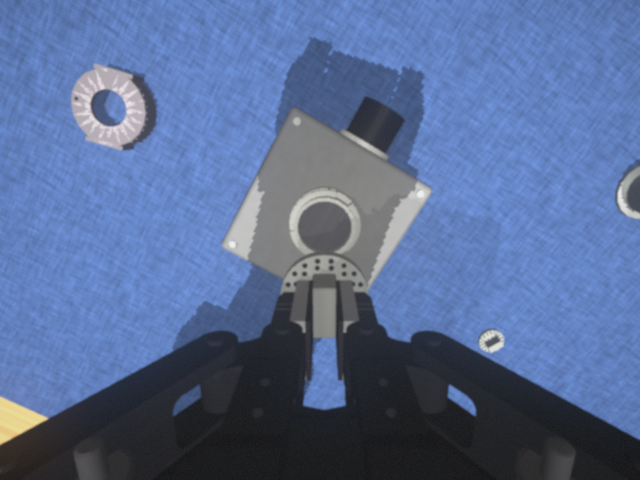

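View pics/w7c.png

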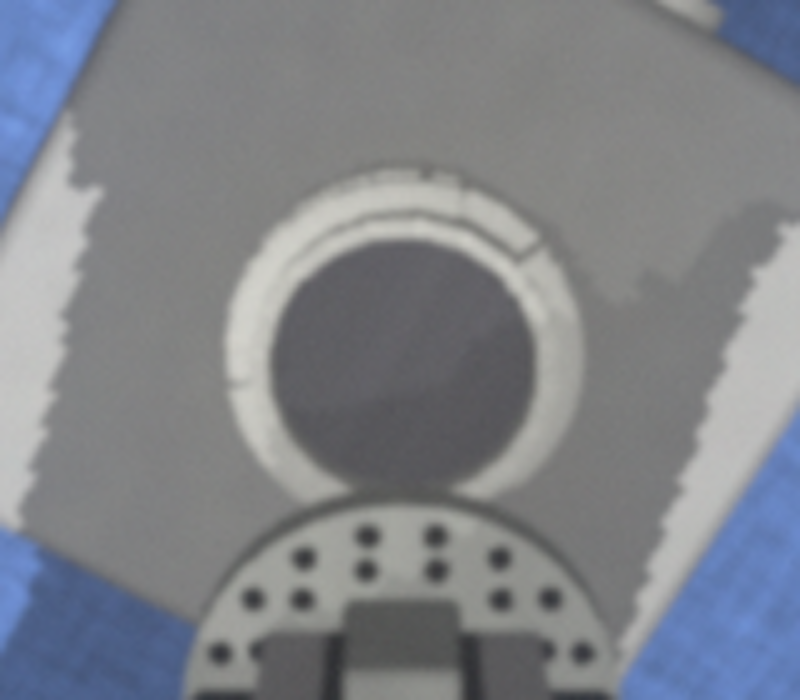

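```bash
python3 -c "
from h import *
c=np.load('c7.npy',allow_pickle=True).item()
print(back(c,324.8,227.4,.087))
c6=np.load('c6.npy',allow_pickle=True).item()
p=np.array([.4428,-.2122,.1477]);R=Ro.from_euler('xyz',[np.pi,0,.551])
for x in [.017,.019,.021]:
  print(x,proj(c6,p+R.apply([x,0,-.0065])), proj(c6,p+R.apply([0.01,.016,-.0065])), proj(c6,p+R.apply([0.01,-.016,-.0065])))
i=cv2.imread('pics/w6.png');crop(i,270,240,380,345,7,'w6c')
"
```

```text
[0.54500668 0.01578144 0.087     ]
0.017 [325.80929165 258.48854515] [363.26503956 273.95003867] [288.33314915 273.985176  ]
0.019 [325.81278581 253.99565908] [363.26503956 273.95003867] [288.33314915 273.985176  ]
0.021 [325.81630475 249.47092095] [363.26503956 273.95003867] [288.33314915 273.985176  ]
```

View pics/w6c.png

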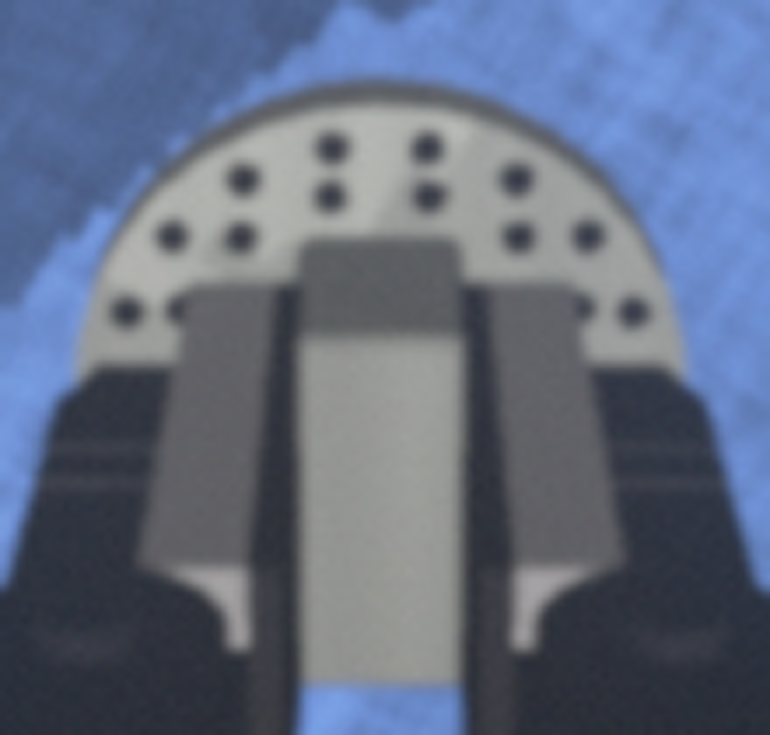

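```bash
python3 -c "
from h import *
go([.5452,.0160,.0965],.55)
"
```

```text
clk 10.65 pos [0.5464 0.0154 0.2002] rpy [-3.141e+00  2.000e-03  5.490e-01] q [ 0.06  0.43 -0.27  1.82  0.14  0.91 -1.29] F [ 0.5 -0.6 -1. ] w 0.0094
delta [-0.004 -0.007  0.691] [-0.     0.002 -0.001]
```

Emit:
{"fn": "arm_command", "kwargs": {
  "deltas": [
    [-1,-0.004,-0.007,0.3,0,0,0],
    [-1,-0.004,-0.007,0.55,0,0,0],
    [-1,-0.004,-0.007,0.65,0,0,0],
    [-1,-0.004,-0.007,0.69,0,0,0],
    [-1,-0.004,-0.007,0.69,0,0,0],
    [-1,-0.004,-0.007,0.69,0,0,0]
  ]
}}

```text
clock: 11.4
position: [0.5465, 0.0175, 0.0985]
tool_rot: [3.141, -0.001, 0.551]
force: [-0.1, 1.2, -0.6]
grip_width: 0.0092
```

```bash
python3 -c "
from h import *
c=cams.get_calibration('wrist');i=cams.grab_frame('wrist');cv2.imwrite('pics/w8.png',i)
crop(i,250,200,400,320,5,'w8c')
go([.5452,.0160,.084],.55)
p=np.array([.5452,.016,.087]);
for a in np.radians([31.5,31.5+60,31.5-60]): print(proj(c,p+.02*np.array([np.cos(a),np.sin(a),0])),proj(c,p+.023*np.array([np.cos(a),np.sin(a),0])))
"
```

```text
clk 11.45 pos [0.5464 0.0175 0.0984] rpy [ 3.141e+00 -1.000e-03  5.510e-01] q [ 0.03  0.57 -0.24  1.9   0.2   0.69 -1.35] F [-0.2  0.4 -0. ] w 0.0090
delta [-0.012  0.004  0.096] [ 0.001 -0.002  0.001]
[327.84039178 243.48738501] [327.86251058 237.29773382]
[291.139038   263.67753005] [285.55631293 260.68271997]
[364.39802923 263.7221094 ] [370.00237827 260.73403696]
```

View pics/w8c.png

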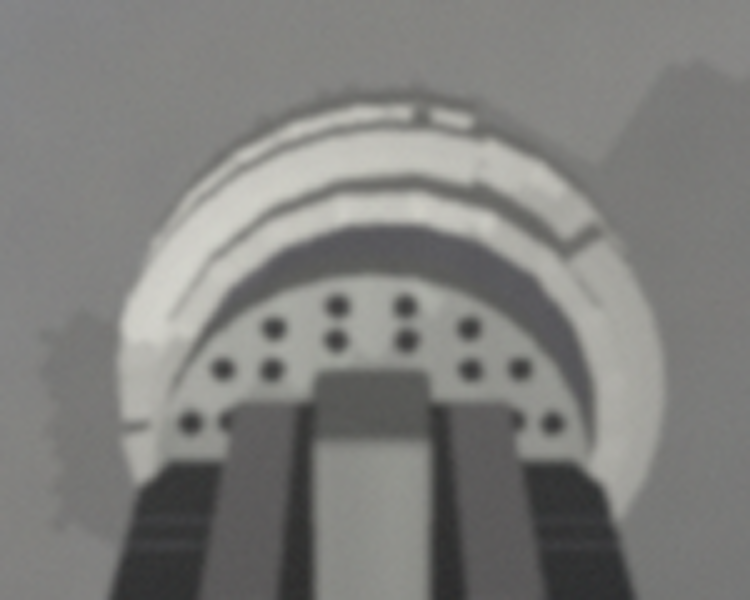

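Emit:
{"fn": "arm_command", "kwargs": {
  "deltas": [
    [-1,-0.013,0.0075,0,0,0,0],
    [-1,-0.013,0.0075,0.04,0,0,0],
    [-1,-0.013,0.0075,0.06,0,0,0],
    [-1,-0.013,0.0075,0.06,0,0,0]
  ]
}}

```text
clock: 11.95
position: [0.5446, 0.0156, 0.0881]
tool_rot: [-3.141, 0.001, 0.551]
force: [0.3, -0.3, -1.1]
grip_width: 0.0087
```

```bash
python3 -c "
from h import *
c=cams.get_calibration('wrist');i=cams.grab_frame('wrist');cv2.imwrite('pics/w9.png',i)
crop(i,250,210,400,330,5,'w9c')
go([.5452,.0160,.084],.55)
p=np.array([.5452,.016,.087]);print(proj(c,p))
"
```

```text
clk 12.00 pos [0.5447 0.0156 0.0883] rpy [-3.141  0.     0.551] q [ 0.03  0.59 -0.23  1.91  0.21  0.67 -1.35] F [-1.  -0.8 -0.7] w 0.0091
delta [ 0.004 -0.001  0.028] [-0.     0.     0.001]
[326.55687807 287.2023032 ]
```

View pics/w9c.png

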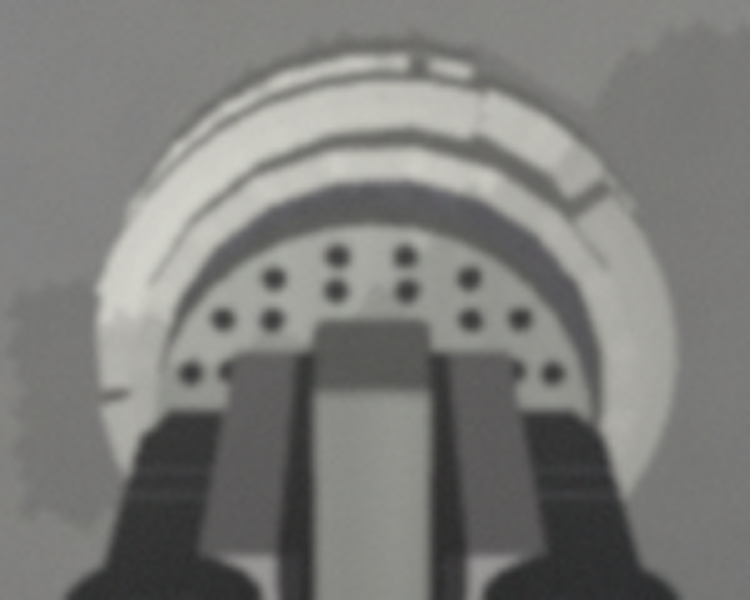

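```bash
cat >> h.py <<'E'
def circ(c,ctr,r,n=120):
    a=np.linspace(0,2*np.pi,n); return np.array([proj(c,np.array(ctr)+r*np.array([np.cos(t),np.sin(t),0])) for t in a])
E
python3 -c "
from h import *
c=cams.get_calibration('wrist');i=cv2.imread('pics/w9.png')
x0,y0,s=250,210,5
I=cv2.resize(i[y0:y0+120,x0:x0+150],None,fx=s,fy=s,interpolation=cv2.INTER_CUBIC)
def dr(P,col):
  P=((P-[x0,y0]+.5)*s).astype(np.int32); cv2.polylines(I,[P],True,col,1)
_,p,R=T()
N=np.array([.5452,.016,.087])
dr(circ(c,N,.020),(0,0,255)); 
D=p+R.apply([0,-.0006,-.0011-.0055]);print(D)
dr(circ(c,D,.019),(0,255,0)); dr(circ(c,D-[0,0,.0055],.019),(0,255,255))
cv2.imwrite('pics/w9o.png',I)
"
```

```text
[0.54442273 0.01612521 0.09486002]
```

View pics/w9o.png

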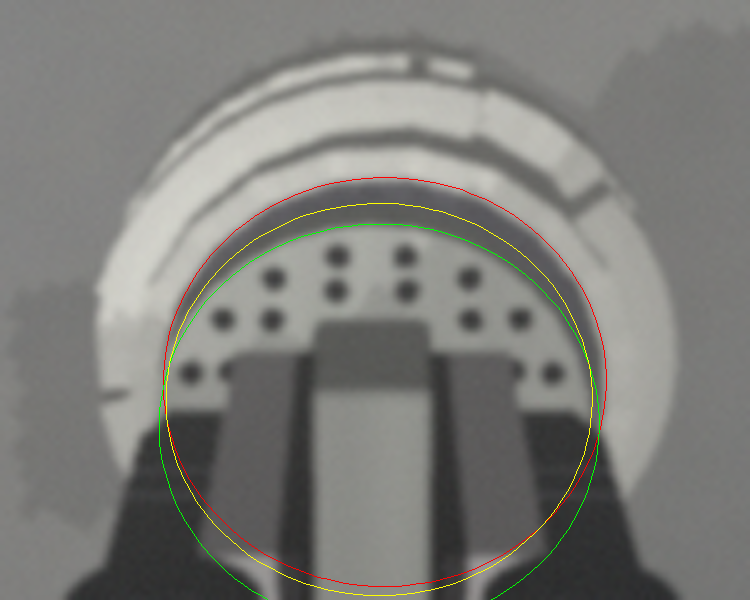

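Emit:
{"fn": "arm_command", "kwargs": {
  "deltas": [
    [-1,0.002,0.0045,0,0,0,0],
    [-1,0.002,0.0045,0.007,0,0,0],
    [-1,0.002,0.0045,0.014,0,0,0],
    [-1,0.002,0.0045,0.02,0,0,0]
  ]
}}

```text
clock: 12.5
position: [0.5454, 0.0151, 0.0854]
tool_rot: [-3.142, 0.0, 0.551]
force: [0.1, -0.1, -0.8]
grip_width: 0.0091
```

```bash
python3 -c "
from h import *
c=cams.get_calibration('wrist');i=cams.grab_frame('wrist')
s,p,R=T();print(p.round(4),s['force'].round(1),s['moment'].round(2))
crop(i,250,210,400,330,5,'w10c')
"
```

```text
[0.5454 0.0151 0.0853] [-0.2 -0.8 -1.7] [ 0.01 -0.02 -0.02]
```

View pics/w10c.png

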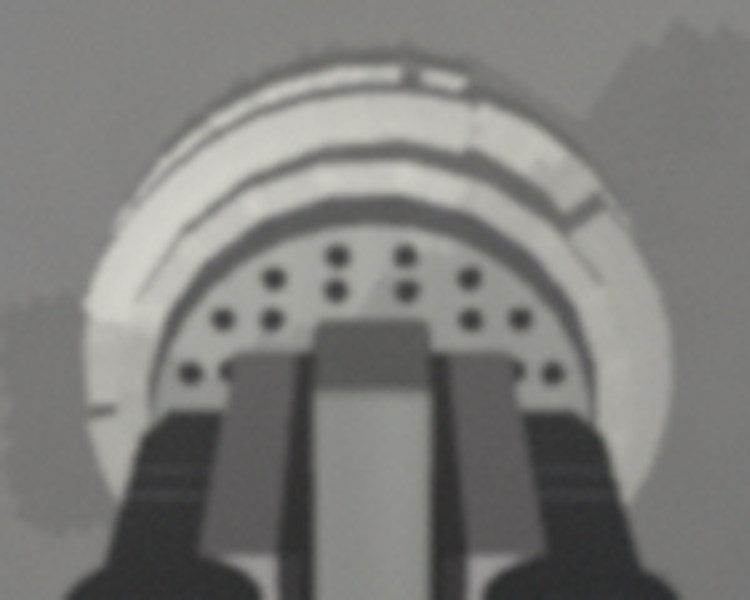

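Emit:
{"fn": "arm_command", "kwargs": {
  "deltas": [
    [-1,0,0,0.006,0,0,0],
    [-1,0,0,0.012,0,0,0]
  ]
}}

```text
clock: 12.8
position: [0.5454, 0.0151, 0.0836]
tool_rot: [-3.142, 0.0, 0.551]
force: [-0.1, -0.6, -0.3]
grip_width: 0.0088
```

Emit:
{"fn": "arm_command", "kwargs": {
  "deltas": [
    [-1,0,0,0.005,0,0,0],
    [-1,0,0,0.008,0,0,0]
  ]
}}

```text
clock: 13.05
position: [0.5455, 0.0152, 0.0824]
tool_rot: [-3.142, -0.0, 0.551]
force: [-0.8, -0.8, -1.5]
grip_width: 0.0092
```

Emit:
{"fn": "arm_command", "kwargs": {
  "deltas": [
    [-1,0,0,0.003,0,0,0],
    [-1,0,0,0.004,0,0,0]
  ]
}}

```text
clock: 13.3
position: [0.5454, 0.0152, 0.0819]
tool_rot: [-3.142, -0.0, 0.551]
force: [-1.3, 0.2, 1.9]
grip_width: 0.0091
```

```bash
python3 -c "
from h import *
c=cams.get_calibration('wrist');i=cams.grab_frame('wrist')
s,p,R=T();print(p.round(4),s['force'].round(1),s['moment'].round(2))
crop(i,250,210,400,330,5,'w11c')
"
```

```text
[0.5454 0.0151 0.0819] [-1.2 -0.8  3. ] [-0.04  0.23 -0.02]
```

View pics/w11c.png

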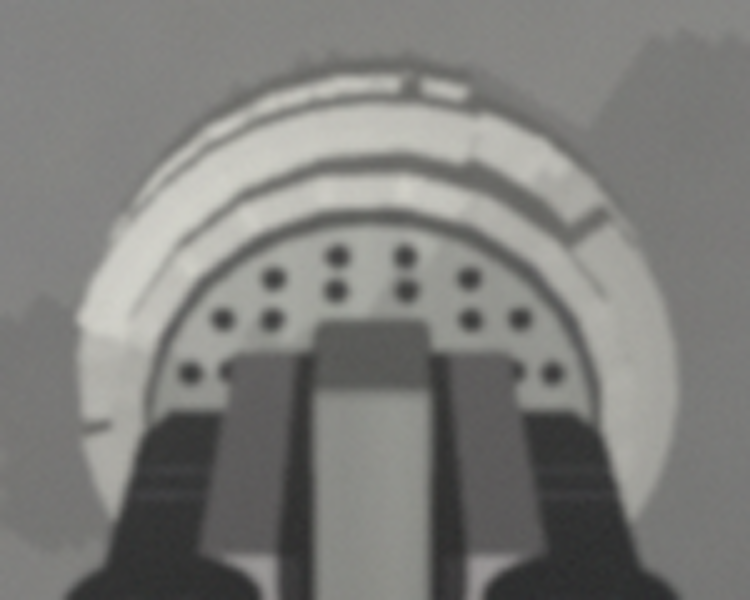

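Emit:
{"fn": "arm_command", "kwargs": {
  "deltas": [
    [-0.4,0,0,0,0,0,0],
    [-0.4,0,0,0,0,0,0],
    [-0.4,0,0,-0.05,0,0,0],
    [-0.4,0,0,-0.3,0,0,0],
    [-0.4,0,0,-0.6,0,0,0],
    [-0.4,0,0,-0.8,0,0,0],
    [-0.4,0,0,-0.8,0,0,0]
  ]
}}

```text
clock: 14.22
position: [0.5465, 0.0152, 0.2045]
tool_rot: [3.14, -0.004, 0.55]
force: [-0.2, 0.3, -0.2]
grip_width: 0.0256
```

```bash
python3 -c "
from h import *
c=cams.get_calibration('wrist');i=cams.grab_frame('wrist');cv2.imwrite('pics/w12.png',i)
np.save('c12.npy',c,allow_pickle=True)
go([.5449,.0160,.2],.55)
q=proj(c,[.545,.016,.087]).astype(int);print(q)
crop(i,q[0]-80,q[1]-60,q[0]+80,q[1]+60,5,'w12c')
"
```

```text
clk 14.28 pos [0.5458 0.0151 0.2029] rpy [ 3.141e+00 -2.000e-03  5.510e-01] q [ 0.07  0.43 -0.27  1.82  0.14  0.91 -1.29] F [-0.1 -0.2 -0.4] w 0.0256
delta [-0.002 -0.008  0.019] [ 0.001 -0.002  0.001]
[323 226]
```

View pics/w12c.png

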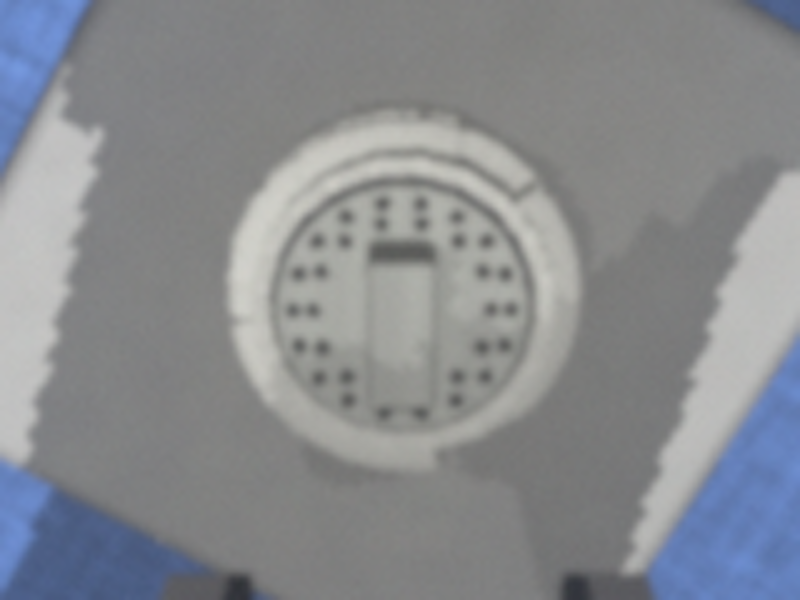

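```bash
python3 -c "
from h import *
c=np.load('c12.npy',allow_pickle=True).item()
x0,y0=323-80,226-60
f=lambda u,v,z: back(c,x0+u/5-.4,y0+v/5-.4,z)[:2]
n=f(403,304.5,.087);print('neck',n)
n0=np.array([.5449,.016])
for u,v,z in [(518,197,.085),(535,184,.085),(435,462,.085),(437,450,.085),(235,322,.078),(250,321,.078),(463,150,.077),(458,115,.077)]:
  for m in (n,n0):
    d=f(u,v,z)-m; print(u,v,np.hypot(*d).round(4),np.degrees(np.arctan2(d[1],d[0])).round(1),end=' | ')
  print()
i=cv2.imread('pics/w12.png');crop(i,x0+35,y0+10,x0+130,y0+105,8,'w12d')
"
```

```text
neck [0.54489837 0.01616751]
518 197 0.0236 -15.4 | 518 197 0.0236 -15.0 | 
535 184 0.0268 -16.0 | 535 184 0.0267 -15.6 | 
435 462 0.0264 -137.6 | 435 462 0.0262 -137.9 | 
437 450 0.0245 -136.0 | 437 450 0.0244 -136.3 | 
235 322 0.0268 132.6 | 235 322 0.027 132.3 | 
250 321 0.0245 133.2 | 250 321 0.0246 133.0 | 
463 150 0.0237 8.7 | 463 150 0.0237 9.1 | 
458 115 0.0285 14.4 | 458 115 0.0286 14.7 |
```

View pics/w12d.png

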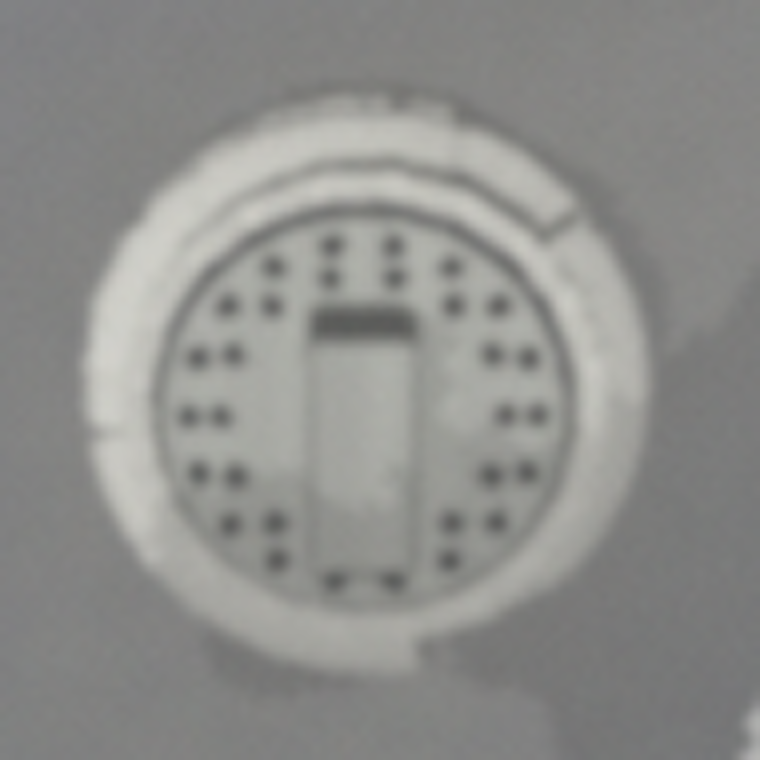

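```bash
python3 -c "
from h import *
go([.527,.22,.14],1.25)
"
```

```text
clk 14.28 pos [0.5458 0.0151 0.2029] rpy [ 3.141e+00 -2.000e-03  5.510e-01] q [ 0.07  0.43 -0.27  1.82  0.14  0.91 -1.29] F [-0.1 -0.2 -0.4] w 0.0256
delta [ 0.607 -1.23   0.419] [ 0.002 -0.002 -0.891]
```

Emit:
{"fn": "arm_command", "kwargs": {
  "deltas": [
    [0.8,0.3,-0.4,0,0,0,-0.23],
    [0.8,0.45,-0.7,0,0,0,-0.46],
    [0.8,0.5,-1,0,0,0,-0.69],
    [0.8,0.5,-1,0.1,0,0,-0.89],
    [0.8,0.5,-1,0.3,0,0,-0.89]
  ]
}}

```text
clock: 14.9
position: [0.5307, 0.1828, 0.1561]
tool_rot: [3.141, -0.001, 1.253]
force: [0.8, -0.5, 0.4]
grip_width: 0.0767
```

```bash
python3 -c "
from h import *
go([.527,.22,.13],1.86)
"
```

```text
clk 14.90 pos [0.5307 0.1828 0.1561] rpy [ 3.141e+00 -1.000e-03  1.253e+00] q [-0.11  0.53 -0.45  1.82  0.29  0.86 -1.02] F [ 0.8 -0.5  0.4] w 0.0767
delta [ 0.228 -0.101  0.174] [ 0.    -0.001 -0.772]
```

Emit:
{"fn": "arm_command", "kwargs": {
  "deltas": [
    [0.8,0.23,-0.1,0.1,0,0,-0.23],
    [0.8,0.23,-0.1,0.15,0,0,-0.46],
    [0.8,0.23,-0.1,0.15,0,0,-0.69],
    [0.8,0.23,-0.1,0.15,0,0,-0.77],
    [0.8,0.23,-0.1,0.15,0,0,-0.77]
  ]
}}

```text
clock: 15.52
position: [0.527, 0.2194, 0.1335]
tool_rot: [-3.14, -0.0, 1.854]
force: [0.1, 0.3, 0.2]
grip_width: 0.0769
```

```bash
python3 -c "
from h import *
c=cams.get_calibration('wrist');i=cams.grab_frame('wrist');cv2.imwrite('pics/w13.png',i)
np.save('c13.npy',c,allow_pickle=True)
go([.527,.22,.13],1.86)
q=proj(c,[.527,.22,.0215]).astype(int);print(q)
crop(i,q[0]-80,q[1]-60,q[0]+80,q[1]+60,5,'w13c')
"
```

```text
clk 15.57 pos [0.5272 0.2194 0.1337] rpy [-3.14  -0.     1.853] q [-0.08  0.6  -0.59  1.8   0.42  0.87 -0.59] F [0.3 0.5 0.6] w 0.0768
delta [0.004 0.    0.024] [-0.002 -0.    -0.009]
[325 228]
```

View pics/w13.png

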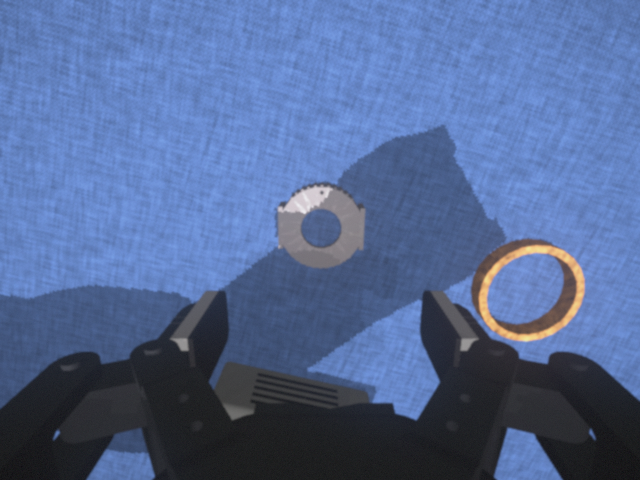

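View pics/w13c.png

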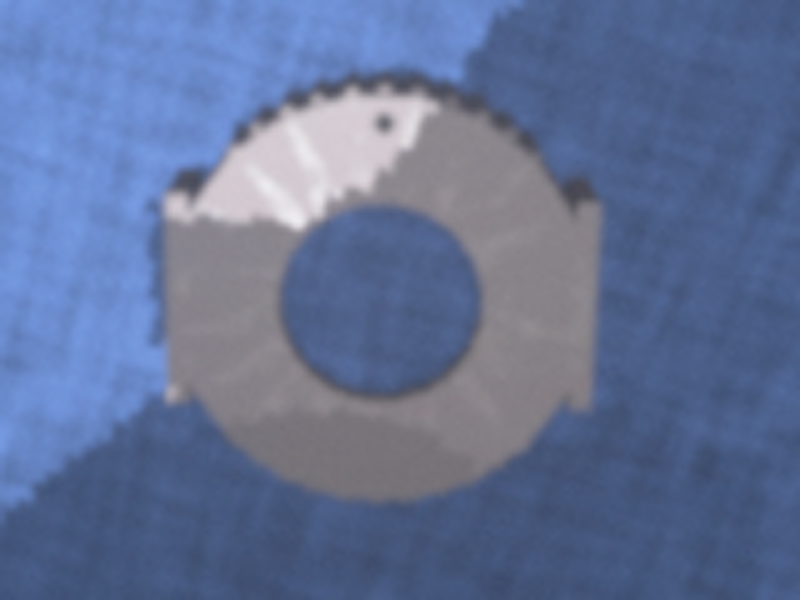

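```bash
python3 -c "
from h import *
c=np.load('c13.npy',allow_pickle=True).item()
x0,y0=325-80,228-60
f=lambda u,v,z=.0215: back(c,x0+u/5-.4,y0+v/5-.4,z)
m=f(381,299.5);print(m); d=f(384,123)-m;print(np.hypot(*d[:2]),np.arctan2(d[1],d[0]))
d=f(166,295)-f(598,305);print(np.linalg.norm(d),np.arctan2(d[1],d[0])-np.pi/2, (f(166,295)+f(598,305))/2)
go(list(m[:2])+[.03],1.834)
"
```

```text
[0.52343199 0.21951099 0.0215    ]
0.02632677379737602 1.8349691609073182
0.0640452013061361 -4.45267914238811 [0.52360954 0.21948261 0.0215    ]
clk 15.57 pos [0.5272 0.2194 0.1337] rpy [-3.14  -0.     1.853] q [-0.08  0.6  -0.59  1.8   0.42  0.87 -0.59] F [0.3 0.5 0.6] w 0.0768
delta [ 0.007 -0.023  0.691] [-0.002 -0.     0.024]
```

Emit:
{"fn": "arm_command", "kwargs": {
  "deltas": [
    [0.8,0.007,-0.023,0.1,0,0,0.024],
    [0.8,0.007,-0.023,0.4,0,0,0.024],
    [0.8,0.007,-0.023,0.65,0,0,0.024],
    [0.8,0.007,-0.023,0.75,0,0,0.024],
    [0.8,0.007,-0.023,0.75,0,0,0.024]
  ]
}}

```text
clock: 16.2
position: [0.5233, 0.2198, 0.0213]
tool_rot: [-3.14, 0.0, 1.835]
force: [-0.1, 0.0, 0.7]
grip_width: 0.0767
```

```bash
python3 -c "
from h import *
c=cams.get_calibration('wrist');i=cams.grab_frame('wrist');cv2.imwrite('pics/w14.png',i)
go([.5235,.2195,-.010],1.834)
"
```

```text
clk 16.25 pos [0.5239 0.22   0.0223] rpy [ 3.141 -0.     1.835] q [-0.16  0.76 -0.48  1.86  0.55  0.66 -0.72] F [-0.1  0.4  0.9] w 0.0767
delta [-0.003 -0.004  0.215] [ 0.    -0.     0.002]
```

View pics/w14.png

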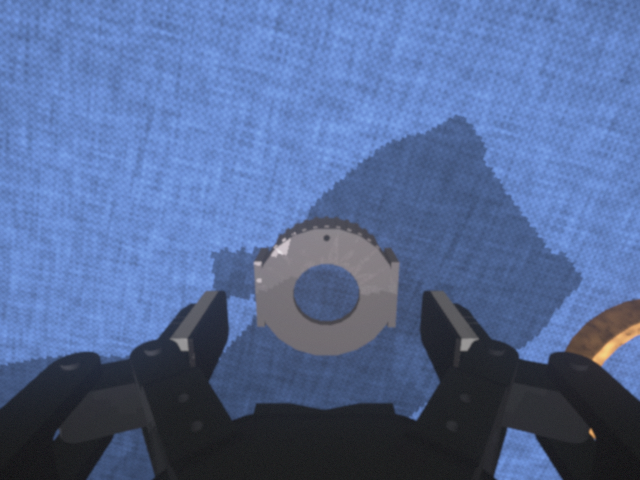

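Emit:
{"fn": "arm_command", "kwargs": {
  "deltas": [
    [0.8,-0.003,-0.004,0.1,0,0,0],
    [0.8,-0.003,-0.004,0.18,0,0,0],
    [0.8,-0.003,-0.004,0.215,0,0,0],
    [0.8,-0.003,-0.004,0.215,0,0,0]
  ]
}}

```text
clock: 16.75
position: [0.5233, 0.2191, -0.0107]
tool_rot: [-3.141, 0.0, 1.836]
force: [-0.3, 0.3, -0.3]
grip_width: 0.0765
```

Emit:
{"fn": "arm_command", "kwargs": {
  "deltas": [
    [0.3,0,0,0,0,0,0],
    [0.3,0,0,0,0,0,0],
    [0.3,0,0,0,0,0,0],
    [0.3,0,0,0,0,0,0]
  ],
  "newtons": 40
}}

```text
clock: 17.25
position: [0.5236, 0.2192, -0.0099]
tool_rot: [3.141, -0.0, 1.836]
force: [-2.3, -0.1, 6.8]
grip_width: 0.0631
```

```bash
python3 -c "
from h import *
c=cams.get_calibration('wrist');i=cams.grab_frame('wrist');cv2.imwrite('pics/w15.png',i)
np.save('c15.npy',c,allow_pickle=True)
go([.5235,.2195,-.010],1.834)
"
```

```text
clk 17.30 pos [ 0.5236  0.2193 -0.0099] rpy [ 3.141 -0.     1.836] q [-0.18  0.81 -0.45  1.87  0.59  0.6  -0.75] F [-2.2 -0.9  6.2] w 0.0629
delta [ 0.002 -0.     0.001] [ 0.001 -0.     0.002]
```

View pics/w15.png

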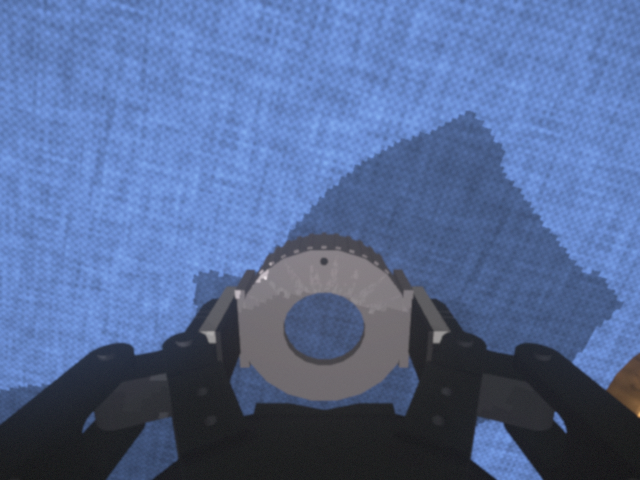

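Emit:
{"fn": "arm_command", "kwargs": {
  "deltas": [
    [0.3,0,0,-0.03,0,0,0],
    [0.3,0,0,-0.3,0,0,0],
    [0.3,0,0,-0.7,0,0,0],
    [0.3,0,0,-0.95,0,0,-0.1],
    [0.3,0,0,-0.95,0,0,-0.29],
    [0.3,0,0,-0.95,0,0,-0.29]
  ]
}}

```text
clock: 18.05
position: [0.5236, 0.2188, 0.1325]
tool_rot: [3.141, -0.0, 2.062]
force: [-0.3, -0.0, -1.9]
grip_width: 0.0629
```

```bash
python3 -c "
from h import *
go([.5449,.016,.14],2.068)
"
```

```text
clk 18.05 pos [0.5236 0.2188 0.1325] rpy [ 3.141 -0.     2.062] q [-0.05  0.61 -0.65  1.81  0.47  0.87 -0.42] F [-0.3 -0.  -1.9] w 0.0629
delta [-1.259 -0.513 -0.05 ] [ 0.001 -0.    -0.007]
```

Emit:
{"fn": "arm_command", "kwargs": {
  "deltas": [
    [0.3,-0.3,-0.12,-0.05,0,0,0],
    [0.3,-0.65,-0.26,-0.05,0,0,0],
    [0.3,-0.95,-0.38,-0.05,0,0,0],
    [0.3,-0.95,-0.38,-0.05,0,0,0]
  ]
}}

```text
clock: 18.55
position: [0.5406, 0.0624, 0.1389]
tool_rot: [-3.14, 0.001, 2.054]
force: [-0.2, 1.7, -1.5]
grip_width: 0.0632
```

```bash
python3 -c "
from h import *
go([.5449,.016,.14],2.068)
"
```

```text
clk 18.55 pos [0.5406 0.0624 0.1389] rpy [-3.140e+00  1.000e-03  2.054e+00] q [ 0.24  0.57 -0.65  1.86  0.45  0.86 -0.15] F [-0.2  1.7 -1.5] w 0.0632
delta [-0.287 -0.118 -0.007] [-0.003  0.001 -0.018]
```

Emit:
{"fn": "arm_command", "kwargs": {
  "deltas": [
    [0.3,-0.287,-0.118,0,0,0,-0.01],
    [0.3,-0.287,-0.118,0,0,0,-0.01],
    [0.3,-0.287,-0.118,0,0,0,-0.01],
    [0.3,-0.287,-0.118,0,0,0,-0.01]
  ]
}}

```text
clock: 19.05
position: [0.5452, 0.0217, 0.1396]
tool_rot: [3.141, -0.001, 2.072]
force: [0.2, 0.3, -0.3]
grip_width: 0.0633
```

```bash
python3 -c "
from h import *
c=cams.get_calibration('wrist');i=cams.grab_frame('wrist');cv2.imwrite('pics/w16.png',i)
go([.5449,.016,.10],2.068)
x0,y0,s=230,200,4
I=cv2.resize(i[y0:y0+150,x0:x0+200],None,fx=s,fy=s,interpolation=cv2.INTER_CUBIC)
def dr(P,col):
  P=((P-[x0,y0]+.5)*s).astype(np.int32); cv2.polylines(I,[P],True,col,1)
_,p,R=T()
D=p+R.apply([0,0,-.0099-.0215])
dr(circ(c,D,.015),(0,255,0)); dr(circ(c,D,.031),(0,255,255))
dr(circ(c,[.5449,.016,.087],.02),(0,0,255))
cv2.imwrite('pics/w16o.png',I)
"
```

```text
clk 19.10 pos [0.5453 0.0215 0.1396] rpy [ 3.141 -0.     2.072] q [ 0.32  0.57 -0.65  1.86  0.45  0.86 -0.05] F [-0.2  0.8 -0.5] w 0.0628
delta [-0.031 -0.02   0.264] [ 0.    -0.     0.005]
```

View pics/w16o.png

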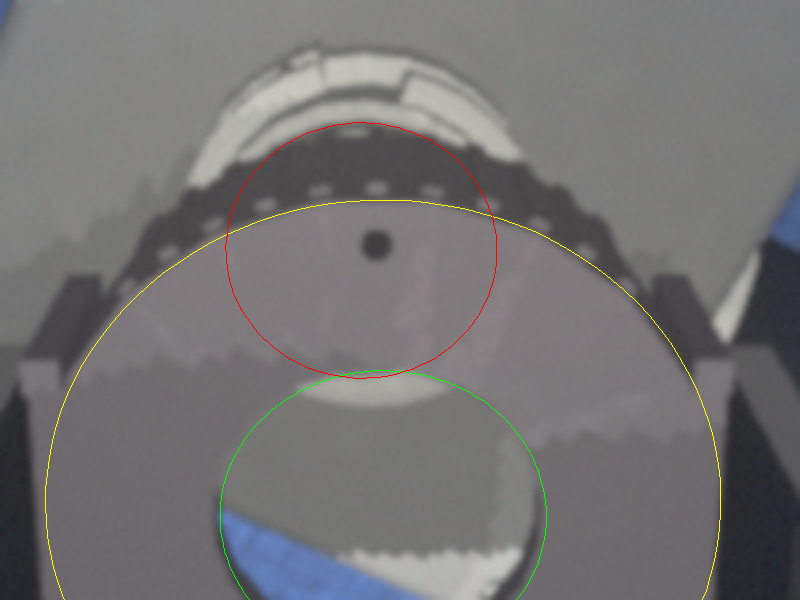

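Emit:
{"fn": "arm_command", "kwargs": {
  "deltas": [
    [0.3,-0.031,-0.018,0,0,0,0.028],
    [0.3,-0.031,-0.018,0.1,0,0,0.028],
    [0.3,-0.031,-0.018,0.25,0,0,0.028],
    [0.3,-0.031,-0.018,0.31,0,0,0.028],
    [0.3,-0.031,-0.018,0.31,0,0,0.028]
  ]
}}

```text
clock: 19.73
position: [0.5448, 0.0151, 0.0924]
tool_rot: [-3.141, -0.001, 2.049]
force: [0.6, 0.9, -0.3]
grip_width: 0.0631
```

```bash
cat > look.py <<'E'
from h import *
import sys
n=sys.argv[1]
c=cams.get_calibration('wrist');i=cams.grab_frame('wrist');cv2.imwrite(f'pics/{n}.png',i)
go([.5449,.016,.09],2.05)
print(telemetry.observe()["moment"].round(3))
x0,y0,s=230,200,4
I=cv2.resize(i[y0:y0+150,x0:x0+200],None,fx=s,fy=s,interpolation=cv2.INTER_CUBIC)
def dr(P,col):
  P=((P-[x0,y0]+.5)*s).astype(np.int32); cv2.polylines(I,[P],True,col,1)
_,p,R=T()
D=p+R.apply([0,0,-.0099-.0215])
dr(circ(c,D,.015),(0,255,0)); dr(circ(c,[.5449,.016,.087],.0205),(0,0,255))
cv2.imwrite(f'pics/{n}o.png',I)
E
python3 look.py w17
```

```text
clk 19.77 pos [0.5452 0.0151 0.0931] rpy [-3.141 -0.     2.049] q [ 0.3   0.64 -0.6   1.89  0.51  0.77 -0.11] F [ 0.7  0.2 -0.3] w 0.0631
delta [0.006 0.001 0.021] [-0.    -0.    -0.001]
[0.024 0.014 0.046]
```

View pics/w17o.png

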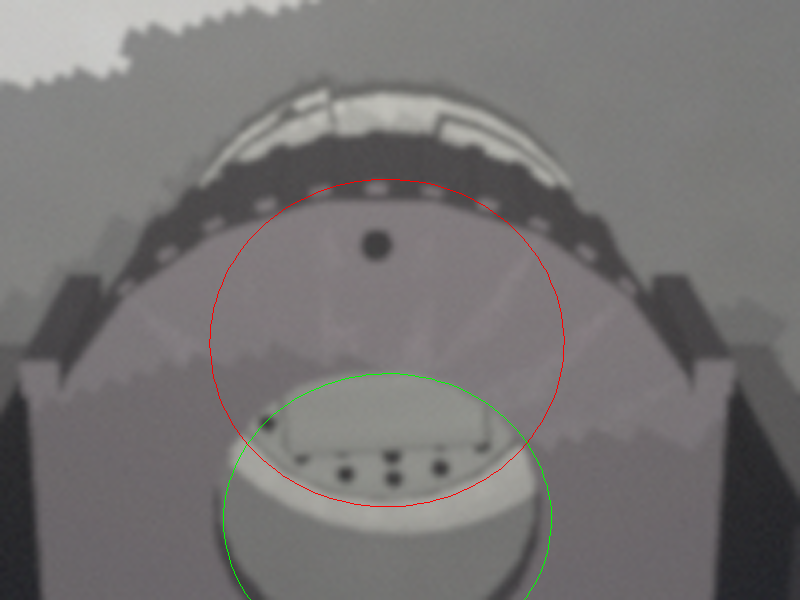

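Emit:
{"fn": "arm_command", "kwargs": {
  "deltas": [
    [0.3,0.006,0.006,0,0,0,0],
    [0.3,0.006,0.006,0.03,0,0,0],
    [0.3,0.006,0.006,0.065,0,0,0],
    [0.3,0.006,0.006,0.065,0,0,0]
  ]
}}

```text
clock: 20.27
position: [0.5454, 0.0161, 0.0829]
tool_rot: [-3.141, -0.0, 2.049]
force: [0.1, -0.6, -1.2]
grip_width: 0.0631
```

```bash
python3 look.py w18
```

```text
clk 20.32 pos [0.5455 0.0161 0.0831] rpy [-3.141 -0.     2.049] q [ 0.29  0.65 -0.59  1.9   0.52  0.75 -0.12] F [-1.1 -0.1 -1.2] w 0.0635
delta [ 0.001 -0.004 -0.046] [-0.    -0.    -0.001]
[-0.003 -0.014  0.01 ]
```

View pics/w18o.png

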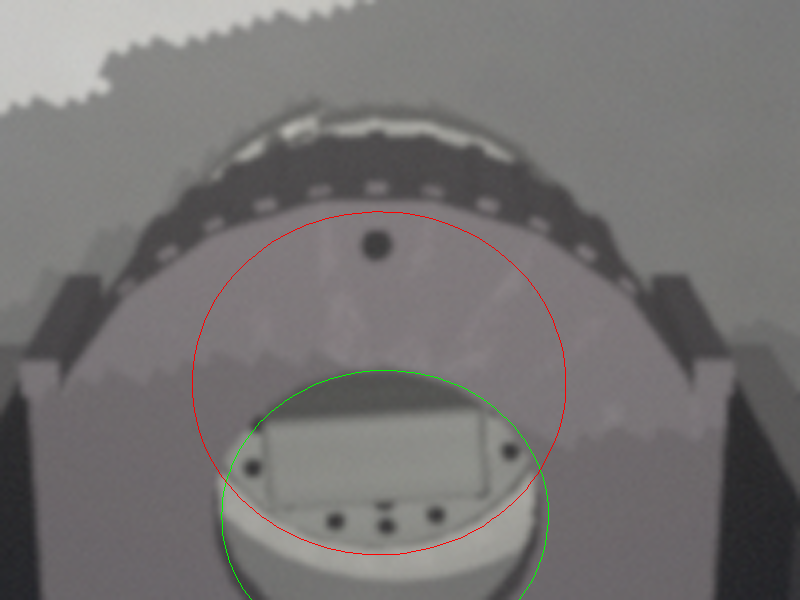

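Emit:
{"fn": "arm_command", "kwargs": {
  "deltas": [
    [0.3,0,-0.001,0.02,0,0,0],
    [0.3,0,-0.001,0.04,0,0,0],
    [0.3,0,-0.001,0.05,0,0,0]
  ]
}}

```text
clock: 20.7
position: [0.5454, 0.0161, 0.0756]
tool_rot: [-3.141, -0.0, 2.049]
force: [-0.3, 0.5, -1.0]
grip_width: 0.0634
```

Emit:
{"fn": "arm_command", "kwargs": {
  "deltas": [
    [0.3,0,0,0.007,0,0,0],
    [0.3,0,0,0.014,0,0,0]
  ]
}}

```text
clock: 20.95
position: [0.5455, 0.0161, 0.0737]
tool_rot: [3.142, -0.0, 2.049]
force: [-0.2, 0.4, -1.1]
grip_width: 0.0627
```

Emit:
{"fn": "arm_command", "kwargs": {
  "deltas": [
    [0.3,0,0,0.007,0,0,0],
    [0.3,0,0,0.012,0,0,0]
  ]
}}

```text
clock: 21.2
position: [0.5455, 0.0161, 0.0719]
tool_rot: [-3.142, -0.0, 2.049]
force: [-0.7, 0.4, -1.4]
grip_width: 0.0629
```

Emit:
{"fn": "arm_command", "kwargs": {
  "deltas": [
    [0.3,0,0,0.006,0,0,0],
    [0.3,0,0,0.012,0,0,0]
  ]
}}

```text
clock: 21.45
position: [0.5455, 0.0161, 0.0701]
tool_rot: [3.142, -0.0, 2.049]
force: [-0.5, 0.3, -0.4]
grip_width: 0.0631
```

Emit:
{"fn": "arm_command", "kwargs": {
  "deltas": [
    [0.3,0,0,0.006,0,0,0],
    [0.3,0,0,0.011,0,0,0]
  ]
}}

```text
clock: 21.7
position: [0.5455, 0.016, 0.0684]
tool_rot: [-3.142, -0.0, 2.049]
force: [-0.6, -0.4, -1.5]
grip_width: 0.0628
```

```bash
python3 -c "
from h import *
s=telemetry.observe();print(s['position'].round(4),s['force'].round(1),s['moment'].round(3))"
```

```text
[0.5455 0.016  0.0684] [-0.6 -0.4 -1.5] [ 0.01  -0.041  0.006]
```

Emit:
{"fn": "arm_command", "kwargs": {
  "deltas": [
    [0.3,0,0,0.005,0,0,0],
    [0.3,0,0,0.01,0,0,0]
  ]
}}

```text
clock: 21.95
position: [0.5455, 0.0161, 0.067]
tool_rot: [3.142, -0.0, 2.049]
force: [0.7, -0.0, -0.7]
grip_width: 0.0633
```

Emit:
{"fn": "arm_command", "kwargs": {
  "deltas": [
    [0.3,0,0,0.004,0,0,0],
    [0.3,0,0,0.007,0,0,0]
  ]
}}

```text
clock: 22.2
position: [0.5455, 0.0161, 0.0659]
tool_rot: [3.142, -0.0, 2.049]
force: [-0.3, -0.7, -1.1]
grip_width: 0.0631
```

Emit:
{"fn": "arm_command", "kwargs": {
  "deltas": [
    [0.3,0,0,0.003,0,0,0],
    [0.3,0,0,0.005,0,0,0]
  ]
}}

```text
clock: 22.45
position: [0.5455, 0.016, 0.0652]
tool_rot: [-3.142, 0.0, 2.049]
force: [0.9, -0.6, -0.7]
grip_width: 0.0631
```

Emit:
{"fn": "arm_command", "kwargs": {
  "deltas": [
    [0.3,0,0,0.002,0,0,0],
    [0.3,0,0,0.004,0,0,0]
  ]
}}

```text
clock: 22.7
position: [0.5455, 0.0161, 0.0646]
tool_rot: [3.142, 0.0, 2.049]
force: [-0.1, -0.3, 1.1]
grip_width: 0.0629
```

Emit:
{"fn": "arm_command", "kwargs": {
  "deltas": [
    [0.3,-0.0004,0,0.0015,0,0,0.1],
    [0.3,-0.0008,0,0.0035,0,0,0.2],
    [0.3,-0.0012,0,0.0055,0,0,0.3],
    [0.3,-0.0012,0,0.0055,0,0,0.3]
  ]
}}

```text
clock: 23.2
position: [0.5456, 0.016, 0.0638]
tool_rot: [3.142, 0.0, 1.814]
force: [-0.1, 0.7, 0.1]
grip_width: 0.063
```

```bash
cat > st.py <<'E'
from h import *
s=telemetry.observe();print('%.2f'%s['clock'],s['position'].round(4),s['tool_rot'].round(3),s['force'].round(1),s['moment'].round(3),'%.4f'%s['grip_width'],s['qpos'].round(2))
E
python3 st.py
```

```text
23.20 [0.5456 0.016  0.0638] [3.142 0.    1.814] [-0.1  0.7  0.1] [ 0.109  0.062 -0.005] 0.0630 [ 0.23  0.67 -0.51  1.91  0.49  0.69 -0.34]
```

Emit:
{"fn": "arm_command", "kwargs": {
  "deltas": [
    [0.3,-0.0005,0,0.002,0,0,0.12],
    [0.3,-0.001,0,0.0045,0,0,0.24],
    [0.3,-0.0015,-0.0003,0.0068,0,0,0.36],
    [0.3,-0.0019,-0.0005,0.009,0,0,0.48],
    [0.3,-0.0019,-0.0005,0.009,0,0,0.48]
  ]
}}

```text
clock: 23.82
position: [0.5456, 0.0158, 0.0625]
tool_rot: [3.141, 0.0, 1.439]
force: [0.8, 0.2, -0.0]
grip_width: 0.0634
```

```bash
python3 st.py
```

```text
23.82 [0.5456 0.0158 0.0625] [3.141 0.    1.439] [ 0.8  0.2 -0. ] [ 0.113 -0.01   0.049] 0.0634 [ 0.16  0.65 -0.42  1.91  0.41  0.66 -0.64]
```

Emit:
{"fn": "arm_command", "kwargs": {
  "deltas": [
    [0.3,-0.0005,0,0.002,0,0,0.12],
    [0.3,-0.001,0,0.0045,0,0,0.24],
    [0.3,-0.0015,-0.0003,0.0068,0,0,0.36],
    [0.3,-0.0019,-0.0005,0.009,0,0,0.48],
    [0.3,-0.0019,-0.0005,0.009,0,0,0.48]
  ]
}}

```text
clock: 24.45
position: [0.5457, 0.0158, 0.0612]
tool_rot: [3.141, -0.001, 1.063]
force: [0.8, 2.9, -0.4]
grip_width: 0.063
```

```bash
python3 st.py
```

```text
24.45 [0.5457 0.0158 0.0612] [ 3.141e+00 -1.000e-03  1.063e+00] [ 0.8  2.9 -0.4] [ 0.603 -0.173 -0.05 ] 0.0630 [ 0.09  0.64 -0.32  1.92  0.32  0.63 -0.93]
```

Emit:
{"fn": "arm_command", "kwargs": {
  "deltas": [
    [0.3,0.0008,-0.0006,0.0015,0,0,0.08],
    [0.3,0.0006,-0.0006,0.003,0,0,0.16],
    [0.3,0.0004,-0.0007,0.0047,0,0,0.25],
    [0.3,0.0004,-0.0007,0.0047,0,0,0.25]
  ]
}}

```text
clock: 24.95
position: [0.5458, 0.0157, 0.0606]
tool_rot: [3.141, -0.001, 0.867]
force: [0.5, 2.6, 3.5]
grip_width: 0.0628
```

```bash
python3 st.py
```

```text
24.95 [0.5458 0.0157 0.0606] [ 3.141e+00 -1.000e-03  8.670e-01] [0.5 2.6 3.5] [ 0.624 -0.291 -0.056] 0.0628 [ 0.06  0.63 -0.27  1.92  0.27  0.62 -1.09]
```

Emit:
{"fn": "arm_command", "kwargs": {
  "deltas": [
    [0.3,0.0004,-0.0005,0.0013,0,0,0.07],
    [0.3,0.0004,-0.0005,0.0026,0,0,0.14],
    [0.3,0.0004,-0.0005,0.0026,0,0,0.14]
  ]
}}

```text
clock: 25.32
position: [0.5458, 0.0158, 0.0603]
tool_rot: [3.141, -0.001, 0.757]
force: [2.0, 3.3, 5.2]
grip_width: 0.0632
```

```bash
python3 st.py
```

```text
25.32 [0.5458 0.0158 0.0603] [ 3.141e+00 -1.000e-03  7.570e-01] [2.  3.3 5.2] [ 0.633 -0.228 -0.056] 0.0632 [ 0.03  0.63 -0.24  1.92  0.24  0.61 -1.17]
```

Emit:
{"fn": "arm_command", "kwargs": {
  "deltas": [
    [0.3,0.0002,-0.0004,0.001,0,0,0.05],
    [0.3,0.0002,-0.0004,0.002,0,0,0.1],
    [0.3,0.0002,-0.0004,0.002,0,0,0.1]
  ]
}}

```text
clock: 25.7
position: [0.5458, 0.0159, 0.06]
tool_rot: [3.141, -0.001, 0.679]
force: [0.4, 3.0, 7.4]
grip_width: 0.0634
```

```bash
python3 st.py; python3 look.py w20
```

```text
25.70 [0.5458 0.0159 0.06  ] [ 3.141e+00 -1.000e-03  6.790e-01] [0.4 3.  7.4] [ 0.619 -0.194 -0.022] 0.0634 [ 0.02  0.63 -0.22  1.92  0.22  0.61 -1.23]
clk 25.75 pos [0.5459 0.0159 0.0601] rpy [ 3.141e+00 -1.000e-03  6.800e-01] q [ 0.02  0.63 -0.22  1.92  0.22  0.61 -1.23] F [1.1 2.7 7.6] w 0.0631
delta [-0.004 -0.004 -0.2  ] [ 1.000e-03 -1.000e-03 -1.745e+00]
[ 0.638 -0.164 -0.043]
```

View pics/w20.png

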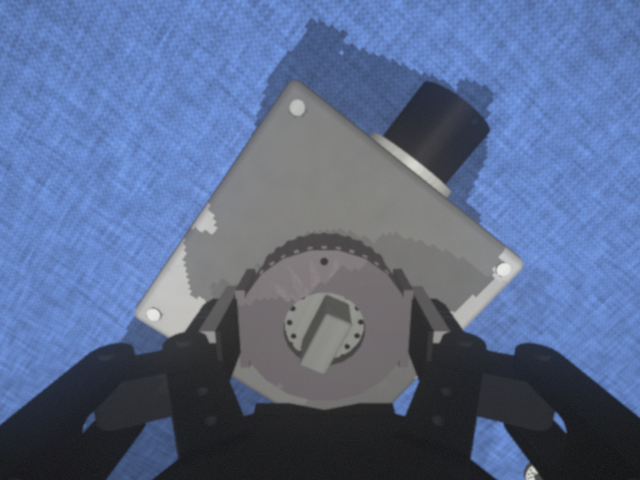

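Emit:
{"fn": "arm_command", "kwargs": {
  "deltas": [
    [0.3,0.0004,-0.0002,0.0003,0,0,0.05],
    [0.3,0.0004,-0.0002,0.0008,0,0,0.1],
    [0.3,0.0004,-0.0002,0.0008,0,0,0.1]
  ]
}}

```text
clock: 26.12
position: [0.5459, 0.0157, 0.06]
tool_rot: [3.141, -0.001, 0.6]
force: [0.6, 2.4, 7.5]
grip_width: 0.0633
```

```bash
python3 st.py
```

```text
26.12 [0.5459 0.0157 0.06  ] [ 3.141e+00 -1.000e-03  6.000e-01] [0.6 2.4 7.5] [ 0.419 -0.208  0.026] 0.0633 [ 0.    0.63 -0.19  1.92  0.2   0.61 -1.29]
```

Emit:
{"fn": "arm_command", "kwargs": {
  "deltas": [
    [0.3,0.0002,-0.0002,0.0005,0,0,0.05],
    [0.3,0.0002,-0.0002,0.001,0,0,0.1],
    [0.3,0.0002,-0.0002,0.001,0,0,0.1]
  ]
}}

```text
clock: 26.5
position: [0.5466, 0.0158, 0.06]
tool_rot: [3.14, -0.002, 0.523]
force: [5.7, 0.6, 6.3]
grip_width: 0.0628
```

```bash
python3 st.py
```

```text
26.50 [0.5466 0.0158 0.06  ] [ 3.14e+00 -2.00e-03  5.23e-01] [5.7 0.6 6.3] [ 0.136 -1.107  0.726] 0.0628 [-0.01  0.63 -0.17  1.92  0.18  0.6  -1.35]
```

Emit:
{"fn": "arm_command", "kwargs": {
  "deltas": [
    [0.3,0,0,0,0,0,-0.01]
  ]
}}

```text
clock: 26.62
position: [0.5467, 0.0158, 0.06]
tool_rot: [3.14, -0.002, 0.531]
force: [3.9, 0.4, 7.4]
grip_width: 0.0631
```

```bash
python3 st.py; python3 look.py w21
```

```text
26.62 [0.5467 0.0158 0.06  ] [ 3.14e+00 -2.00e-03  5.31e-01] [3.9 0.4 7.4] [ 0.212 -0.978  0.375] 0.0631 [-0.01  0.63 -0.18  1.92  0.18  0.6  -1.34]
clk 26.68 pos [0.5467 0.0158 0.06  ] rpy [ 3.141e+00 -2.000e-03  5.310e-01] q [-0.01  0.63 -0.18  1.92  0.18  0.6  -1.34] F [5.  1.1 5.2] w 0.0633
delta [-0.009 -0.007 -0.2  ] [ 3.000e-03 -1.000e-03 -1.934e+00]
[ 0.264 -0.946  0.495]
```

View pics/w21o.png

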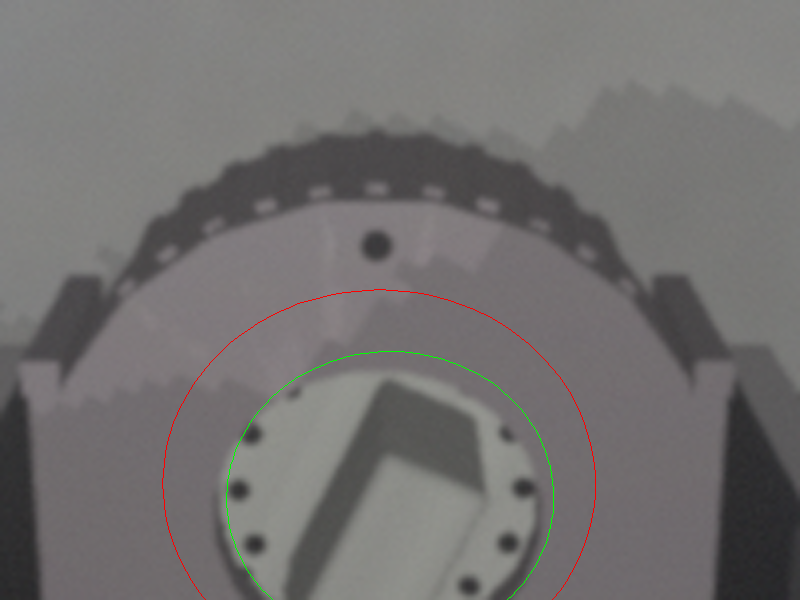

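Emit:
{"fn": "arm_command", "kwargs": {
  "deltas": [
    [0.8,0,0,0,0,0,-0.01],
    [0.8,0,0,0,0,0,-0.01],
    [0.8,0,0,0,0,0,-0.01],
    [0.8,0,0,0,0,0,-0.01]
  ]
}}

```text
clock: 27.18
position: [0.5453, 0.0157, 0.0593]
tool_rot: [-3.141, 0.0, 0.534]
force: [0.2, 0.0, 1.3]
grip_width: 0.0767
```

Emit:
{"fn": "arm_command", "kwargs": {
  "deltas": [
    [0.8,0,0,-0.05,0,0,0],
    [0.8,0,0,-0.3,0,0,0],
    [0.8,0,0,-0.6,0,0,0],
    [0.8,0,0,-0.85,0,0,0],
    [0.8,0,0,-0.85,0,0,0],
    [0.8,0,0,-0.85,0,0,0]
  ]
}}

```text
clock: 27.92
position: [0.5451, 0.0157, 0.1868]
tool_rot: [-3.142, 0.0, 0.533]
force: [0.5, -0.1, -0.8]
grip_width: 0.0767
```

```bash
python3 st.py; python3 -c "
from h import *
c=cams.get_calibration('wrist');i=cams.grab_frame('wrist')
f=lambda q:q
q=proj(c,[.5449,.016,.0915]).astype(int);print(q)
np.save('c22.npy',c,allow_pickle=True)
crop(i,q[0]-80,q[1]-60,q[0]+80,q[1]+60,5,'w22c')
i=cams.grab_frame('scene');crop(i,240,190,380,300,5,'s22')"
```

```text
27.93 [0.5451 0.0157 0.1868] [-3.142  0.     0.533] [ 0.5 -0.1 -0.8] [ 0.027 -0.005  0.011] 0.0767 [ 0.02  0.44 -0.22  1.84  0.12  0.87 -1.29]
[325 232]
```

View pics/w22c.png

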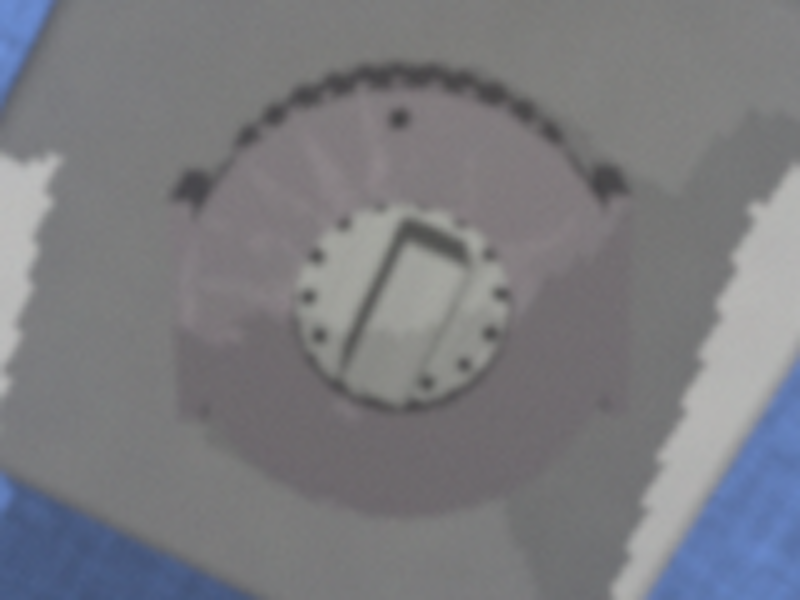

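View pics/s22.png

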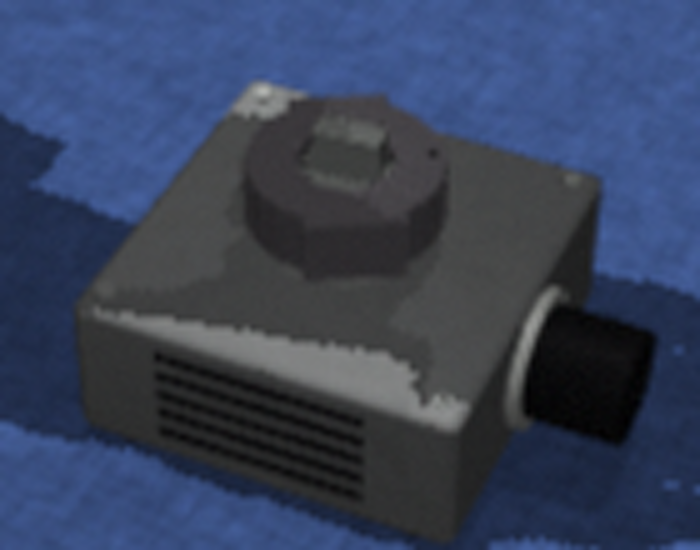

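```bash
python3 -c "
from h import *
c=np.load('c22.npy',allow_pickle=True).item()
x0,y0=325-80,232-60
f=lambda u,v,z=.0915: back(c,x0+u/5-.4,y0+v/5-.4,z)
m=f(403,307);d=f(400,118)-m;print(m,np.hypot(*d[:2]),np.arctan2(d[1],d[0]))
a,b=f(177,307),f(629,302);d=a-b;print((a+b)/2,np.linalg.norm(d),np.arctan2(d[1],d[0])-np.pi/2)
go([.5453,.0157,.0595],.535)
"
```

```text
[0.54466778 0.01589246 0.0915    ] 0.02659838070604253 0.549500543507931
[0.54497082 0.01609067 0.0915    ] 0.0630234173421064 0.5450658656278602
clk 28.02 pos [0.5448 0.0157 0.186 ] rpy [-3.141e+00  1.000e-03  5.330e-01] q [ 0.02  0.44 -0.22  1.84  0.12  0.87 -1.29] F [ 0.4  0.8 -0.5] w 0.0769
delta [0.004 0.002 0.844] [-0.001  0.002 -0.002]
```

Emit:
{"fn": "arm_command", "kwargs": {
  "deltas": [
    [0.8,0.003,0.003,0.3,0,0,-0.01],
    [0.8,0.003,0.003,0.6,0,0,-0.01],
    [0.8,0.003,0.003,0.78,0,0,-0.01],
    [0.8,0.003,0.003,0.83,0,0,-0.01],
    [0.8,0.003,0.003,0.83,0,0,-0.01]
  ]
}}

```text
clock: 28.65
position: [0.5459, 0.0156, 0.0623]
tool_rot: [-3.141, 0.001, 0.541]
force: [-0.3, 0.9, 1.0]
grip_width: 0.0769
```

Emit:
{"fn": "arm_command", "kwargs": {
  "deltas": [
    [0.3,0,0,0,0,0,0],
    [0.3,0,0,0,0,0,0],
    [0.3,0,0,0,0,0,0],
    [0.3,0,0,0,0,0,0]
  ],
  "newtons": 40
}}

```text
clock: 29.15
position: [0.5466, 0.0157, 0.0634]
tool_rot: [3.141, -0.001, 0.541]
force: [-1.6, 0.8, 7.6]
grip_width: 0.0627
```

```bash
python3 st.py
```

```text
29.15 [0.5466 0.0157 0.0634] [ 3.141e+00 -1.000e-03  5.410e-01] [-1.6  0.8  7.6] [0.186 0.377 0.168] 0.0627 [-0.    0.62 -0.18  1.92  0.19  0.61 -1.34]
```

Emit:
{"fn": "arm_command", "kwargs": {
  "deltas": [
    [0.3,0,0,0,0,0,0.01],
    [0.3,0,0,0,0,0,0.01]
  ]
}}

```text
clock: 29.4
position: [0.5466, 0.0157, 0.0634]
tool_rot: [3.141, -0.002, 0.534]
force: [-1.5, -0.2, 7.6]
grip_width: 0.0627
```

```bash
python3 st.py
```

```text
29.40 [0.5466 0.0157 0.0634] [ 3.141e+00 -2.000e-03  5.340e-01] [-1.5 -0.2  7.6] [0.157 0.247 0.367] 0.0627 [-0.01  0.62 -0.18  1.92  0.18  0.61 -1.34]
```

Emit:
{"fn": "arm_command", "kwargs": {
  "deltas": [
    [0.3,0,0,0,0,0,0.006],
    [0.3,0,0,0,0,0,0.008]
  ]
}}

```text
clock: 29.65
position: [0.5467, 0.0157, 0.0634]
tool_rot: [3.141, -0.002, 0.528]
force: [-0.4, 0.7, 7.7]
grip_width: 0.063
```

```bash
python3 st.py
```

```text
29.65 [0.5467 0.0157 0.0634] [ 3.141e+00 -2.000e-03  5.280e-01] [-0.4  0.7  7.7] [0.205 0.237 0.553] 0.0630 [-0.01  0.62 -0.18  1.92  0.18  0.61 -1.35]
```

Emit:
{"fn": "arm_command", "kwargs": {
  "deltas": [
    [0.8,0,0,0,0,0,0],
    [0.8,0,0,0,0,0,0],
    [0.8,0,0,0,0,0,0],
    [0.8,0,0,0,0,0,0]
  ]
}}

```text
clock: 30.15
position: [0.546, 0.0155, 0.0624]
tool_rot: [-3.142, 0.0, 0.527]
force: [-0.3, -0.3, -0.0]
grip_width: 0.0769
```

Emit:
{"fn": "arm_command", "kwargs": {
  "deltas": [
    [0.8,0,0,-0.05,0,0,0],
    [0.8,0,0,-0.3,0,0,0],
    [0.8,0,0,-0.6,0,0,0],
    [0.8,0,0,-0.85,0,0,0],
    [0.8,0,0,-0.85,0,0,0],
    [0.8,0,0,-0.85,0,0,0]
  ]
}}

```text
clock: 30.9
position: [0.5457, 0.0155, 0.1897]
tool_rot: [-3.142, 0.0, 0.527]
force: [-0.1, -0.4, 0.1]
grip_width: 0.0765
```

```bash
python3 st.py; python3 -c "
from h import *
c=cams.get_calibration('wrist');i=cams.grab_frame('wrist')
q=proj(c,[.5449,.016,.0915]).astype(int);print(q)
np.save('c23.npy',c,allow_pickle=True)
crop(i,q[0]-80,q[1]-60,q[0]+80,q[1]+60,5,'w23c')
i=cams.grab_frame('scene');cv2.imwrite('pics/s23.png',i)"
```

```text
30.90 [0.5457 0.0155 0.1897] [-3.142  0.     0.527] [-0.1 -0.4  0.1] [-0.002  0.032  0.034] 0.0765 [ 0.03  0.44 -0.22  1.83  0.12  0.88 -1.29]
[324 232]
```

View pics/w23c.png

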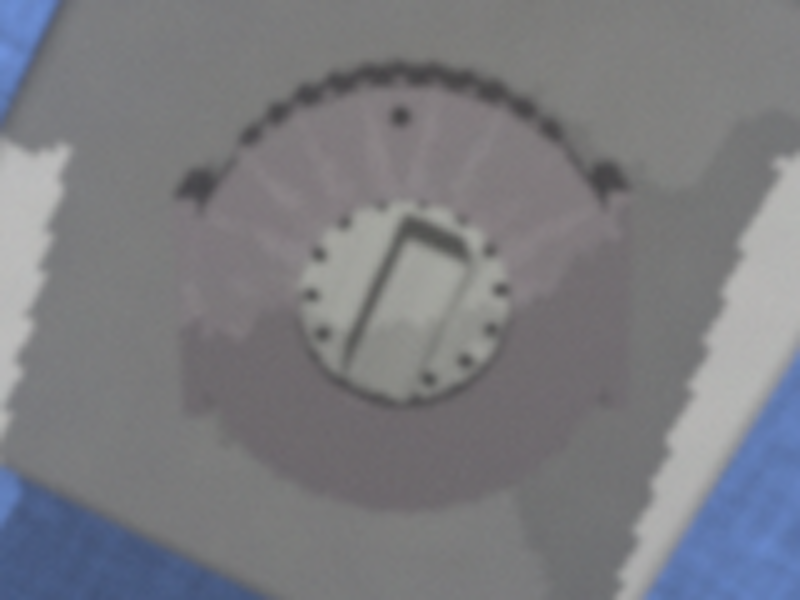

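View pics/s23.png

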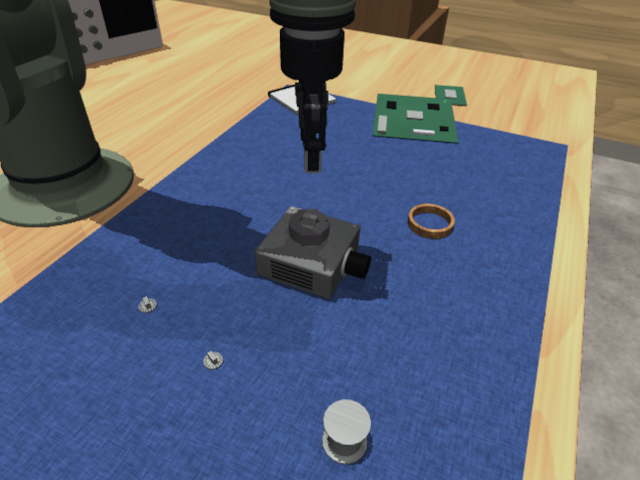

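The ring sits level on the neck. Its dimple is at (400,117) in the crop, pointing straight up, and the disk's tab shows through the hole at (410,310). The robot is clear, and the spool and tape have not moved. I'm handing in.

```bash
python3 -c "
from workcell import job; print(job.job_done())"
```

```text
the job is handed in; nothing more can be done
None
```

The filter is back together, and I handed the job in at about 31 s of the 72 s allowed. I put the 38 mm disk in the neck's bore and let go. Then I dropped the ring's pins into the entry gaps and screwed it clockwise about 1.5 rad to the hard stop.

**Last checks**
- **Disk:** touch contact came at seat height with about 3 N, and it looked flat in the picture.
- **Ring:** the torque climbed steeply at the stop, about 0.73 N m on first contact. I had turned back slightly before the first release, so I regripped and tightened again to about 0.55 N m, then let go without turning back. At the end the ring was level, with its underside at about 70 mm, the height given for home. That height comes from the wrist position on the first tightening.
- **Clear of everything:** the wrist forces were near zero, and the spool, tape and small disks had not moved.

**What went wrong or disagreed**
- **Fingertips:** when shut, they really sit about 10 mm behind the TCP, not 17 mm ahead as stated. My first grasp of the disk therefore closed on nothing.
- **Mat contact:** while feeling for the true tip height I pressed the shut fingertips on the mat with a wrist force reading of about 90 N. That is below the 120 N wrist limit and was fingertips, not the gripper body, but harder than intended.
- **Tight stop:** the 0.73 N m first contact also went past the 0.4 N m called snug.
- **Disk turned:** the ring dragged the disk round slightly as it clamped.

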